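# Load the warming cabinet and hang its door

### The job

Load the warming cabinet: put every lidded dish lying flat in the wide bay of its pulled-out shelf and every screw-cap jar standing upright in the narrow bay, nothing stacked, and then slide the shelf fully home. Take the door from its stand, bring it in just above the two hinge pins, lower both its knuckles right down onto them and leave the door swung shut. Leave the bottle, the tip box and the timer where they are, and never let the door fall over.

Things in the scene. Friction and masses are not known exactly. Their poses are not given: they have to be found in the camera images.
- cabinet: White benchtop warming cabinet, fixed, 290 wide, 230 deep, 185 high (mm), open front. Origin on the bench under the middle of its front face; x points into it, y along the front away from the hinge pins, z up. Opening 236 wide, 24 to 173 above the bench. Two rubber stops at y = +127 stand 15.5 off the front; a shut door rests against them or just short.
- shelf (a joint): The steel pull-out shelf of the cabinet: 0 m fully home, grows as it is pulled out, 0.175 at most; friction about 1.5 N, it stays where it is left. It slides in along the cabinet's +x.
- shelf_front (a point): Middle of the top edge of the shelf's front upstand, outer face (moves with the shelf). The upstand is 208 wide, 39 high, 4 thick, top edge 145 above the bench; push it to send the shelf in. Fully home, it is 8 in front of the cabinet's front face. Axes as the cabinet's.
- wide_bay (a point): Centre of the floor of the shelf's wide bay (away from the hinge pins), inside 111 along y and 167 along x, floor 110 above the bench. Side walls, divider and back are 3 to 4 thick, 15 high; the front upstand rises 35 above the floor. Axes as the cabinet's; moves with the shelf. With the shelf drawn out, all but the last 10 to 30 mm of the bay is clear of the roof.
- narrow_bay (a point): Centre of the floor of the shelf's narrow bay (on the hinge side), 90 wide along y and 167 long along x inside; otherwise as wide_bay.
- pin_low (a point): Foot of the lower upright hinge pin, on top of its bracket, 45 above the bench, 22 in front of the cabinet's front face. The pin is 7 in diameter and 20 high; its last 7 taper to a point 2.4 across. Axes as the cabinet's.
- pin_high (a point): Foot of the upper hinge pin, same size, 80 straight above the lower one. Each pin stands on a bracket 4 thick that ends in a disc 18 across, so the lower knuckle cannot come down past the upper bracket: it has to go in sideways between the two and be lowered from just above its pin.
- door_mid (a point): Centre of the lift-off door's panel (white, windowed; 257 wide, 165 high, 10 thick; 0.38 to 0.54 kg, centre of mass within 8 of here). y: hinge edge to free edge; z up; x: outer face inward (as the cabinet's axes when shut). Hinge axis 141.5 along -y, in the panel's plane. Black knob 20 deep on the outer face at y +106.5, z -12.5. Pinch its top edge, 82.5 above. Turns freely on the pins.
- knuckle_low (a point): Centre of the lower end of the door's lower hinge knuckle, a steel tube 22 long, 18 outside, bore 9; it rests on the lower bracket (at pin_low) when seated. 59.5 below door_mid.
- knuckle_high (a point): The same for the upper knuckle, 80 above the lower one, on the same axis; at pin_high when seated.
- stand: Grey door stand, fixed: base 90 x 170 x 8 with two pairs of posts (tops 53 above the bench) between which the door's lower edge stands with 1.5 play. Origin under its centre, y along the door.
- plate: White glass-topped warming plate, 260 x 260, 4 thick, fixed; origin under its centre. The dishes, jars and bystanders stand on it at the start.
- dish1_mid (a point): Centre of a round flat lidded culture dish, white and grey plastic, 44 diameter, 14 high, about 30 g; z up. May be absent.
- dish2_mid (a point): Centre of a round flat lidded culture dish, white and grey plastic, 44 diameter, 14 high, about 30 g; z up. May be absent.
- dish3_mid (a point): Centre of a round flat lidded culture dish, white and grey plastic, 44 diameter, 14 high, about 30 g; z up. May be absent.
- jar1_mid (a point): Centre of a squat screw-cap jar, white and grey plastic, 36 diameter, 40 high, about 50 g; z up towards the cap. May be absent.
- jar2_mid (a point): Centre of a squat screw-cap jar, white and grey plastic, 36 diameter, 40 high, about 50 g; z up towards the cap. May be absent.
- jar3_mid (a point): Centre of a squat screw-cap jar, white and grey plastic, 36 diameter, 40 high, about 50 g; z up towards the cap. May be absent.
- bottle_mid (a point): Bystander: amber glass bottle, 44 diameter, 75 high; this point is 20 above its base.
- tipbox_mid (a point): Bystander: square pipette-tip box, 46 x 46 x 43, 48 across its lid; this point is 20 above its base.
- timer_mid (a point): Bystander: square bench timer, 44 x 44 x 20; this point is 20 above its base.
Things that resemble listed ones, but are neither listed nor needed, are in the scene too. Leave any blue look-alike of the part that bears jar3_mid alone.

How it is judged:
By the outcome, as a careful person would: the job done as asked, in the order asked, and still so for the second after the job is handed in, with the robot touching nothing.
Of dish1, dish2, dish3 only 1 to 3 are there at a start; the rules pass over those that are not, and their reading is None.
Of jar1, jar2, jar3 only 2 to 3 are there at a start; the rules pass over those that are not, and their reading is None.
At some moment in a run one of dish1, dish2, dish3, jar1, jar2, jar3 may be knocked a few centimetres aside while the robot is not near it.
It also fails if it takes over 210 s, if anything falls off the work surface, if the arm or the gripper's body presses on something with over 40 N, if the wrist force passes 120 N, or if a joint passes its speed limit or range.

### The arm

A 7-joint arm with a two-finger parallel gripper is mounted at the origin on the work surface. World frame = base frame: x ahead of the robot, y to its left, z up, the work surface at z = 0. Lengths are in mm, angles in rad, forces in N, time in s.
With the tool pointing down it reaches from about 350 to 900 mm from the base axis. Payload 19.9 kg.
Tool frame: the origin (TCP) lies midway between the tips of the shut fingers; the grasp point (between the pads) lies r.pinch_z behind it (r.pinch_z is the distance from the TCP to the grasp point, in mm); x points along the fingers, y is the direction in which the jaws open and shut, and the axes are right-handed (so a half turn about x gives the same grasp; the last joint's range is limited). The gripper opens to 94 mm and grips with 3 to 60 N. Pads are 16 mm wide; open, the fingers measure 119 mm over their backs; the gripper's body (75 mm by 177 mm) begins 78 mm behind the grasp point.
Start: joints at [-1.159, 0.417, -0.01, 1.614, 0.005, 1.111, -0.053], TCP at [273.415, 561.999, 205.425] pointing down, gripper open.
Joint ranges: [-2.81, 2.81], [-0.39, 2.02], [-1.27, 1.25], [0.06, 2.57], [-1.19, 4.33], [0.19, 2], [-2.82, 2.82]. Speed limits (rad/s): [1.89, 1.89, 2.39, 2.39, 3.01, 3.01, 3.01].

### API

Orientations are given as a unit quaternion [x, y, z, w].
In Python, from cell import r, imaging, workorder, sensors gives the robot as it stands. Calls block until the motion is done:
- r.goto(position, orientation): joint-space move of the TCP to a pose.
- r.movel(position, feed=150, rotation=None, force_limit=None): straight line of the TCP; rotation=None keeps the orientation; feed is the mean speed in mm/s. With force_limit (N) it stops when the force on the tool has changed by that much, and returns True; else False.
- r.goto_joints(angles): joint-space move.
- r.open_jaws() and r.grasp(): open the fingers fully, or close them until they stop; the grip force is fixed at half the most.
- r.hold(seconds).
- r.solve_ik(position, orientation): joint angles nearest the present ones, or None.
- imaging.read_camera(name): name is "side" or "top"; returns a dict with "color" (400x640x3 uint8, blue, green, red), "intrinsics" (3x3 intrinsics, pixels), "world_to_cam" (4x4, takes a point from world to camera coordinates). Camera axes: x right, y up, looking along -z (the intrinsics and any distortion apply to the point x, -y, -z); pixel columns grow to the right and rows downward; lengths in mm; the calibration is good to about 2 mm. A picture is of the moment at which its call begins. There is no depth.
A pose or a line that the arm cannot do raises r.Unreachable and nothing moves.
- workorder.close_job(): hands the job in, once; it reports no verdict.
Readings, each from a call of its own:
- sensors.read_time(): time.
- sensors.read_joint_pos(): joint angles.
- sensors.read_joint_vel(): joint speeds.
- sensors.read_tau(): joint torques, N m.
- sensors.read_tcp_pos(): TCP position.
- sensors.read_tool_rot(): TCP orientation.
- sensors.read_ft_force(): force on the tool from outside, world axes, zero at the start.
- sensors.read_moment(): the same for the moment, N m.
- sensors.read_gripper_width(): opening from 0.0 (shut) to 1.0 (fully open).
Only numpy, scipy, OpenCV 4.12 (cv2) and the standard library are available. Lean on these libraries where they do the work, as an engineer would, in place of code of your own. Each camera call takes 0.05 s, during which the arm holds its last target.

## Working session

There is one attempt and no reset: what is moved stays moved. The work goes in short steps, each a Python script; the robot and the scene stay as the last script left them, time stands still between calls to the robot, and variables do not carry over. Pictures are saved under pics/ and viewed, and the job is handed in when it is done.

```bash
ls -la; mkdir -p pics
python3 - <<'E'
from cell import r, imaging, sensors
import cv2, numpy as np
print(sensors.read_time(), sensors.read_tcp_pos(), sensors.read_tool_rot(), r.pinch_z, sensors.read_gripper_width())
for n in ("side","top"):
    d=imaging.read_camera(n); cv2.imwrite(f"pics/a_{n}.png",d["color"]); print(n,d["intrinsics"],d["world_to_cam"],[k for k in d])
E
```

```text
total 12
drwxr-xr-x  3 agent agent 4096 Dec  7 01:28 .
drwxr-xr-x 23 root  root  4096 Dec  7 01:28 ..
drwxr-xr-x  2 agent agent 4096 Dec  7 01:28 pics
0.0 [273.27954293 561.68698796 204.86007882] [ 0.15832469  0.6891182  -0.15913091  0.68900417] 18.8 1.0009135547848105
side [[406.51225682   0.         322.07522297]
 [  0.         406.51225682 191.7359842 ]
 [  0.           0.           1.        ]] [[ 9.66649935e-01 -2.56057578e-01 -4.73505790e-03 -4.71686115e+02]
 [ 1.89452266e-01  7.02521109e-01  6.85982456e-01 -1.84463539e+02]
 [-1.72324528e-01 -6.64001964e-01  7.27602673e-01 -1.28913259e+03]
 [ 0.00000000e+00  0.00000000e+00  0.00000000e+00  1.00000000e+00]] ['color', 'intrinsics', 'world_to_cam']
top [[472.55087592   0.         316.03070543]
 [  0.         472.55087592 194.61117228]
 [  0.           0.           1.        ]] [[ 8.32252584e-02 -9.96515444e-01 -5.52505037e-03 -2.53239872e+01]
 [ 9.74660549e-01  8.02423473e-02  2.08801292e-01 -5.09285356e+02]
 [-2.07630369e-01 -2.27625901e-02  9.77942480e-01 -1.19459934e+03]
 [ 0.00000000e+00  0.00000000e+00  0.00000000e+00  1.00000000e+00]] ['color', 'intrinsics', 'world_to_cam']
```

View pics/a_side.png

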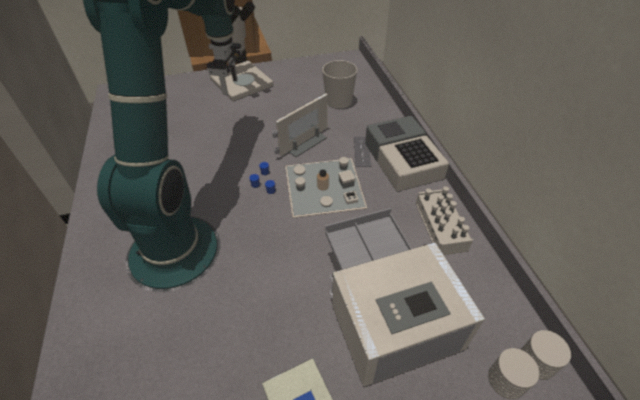

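View pics/a_top.png

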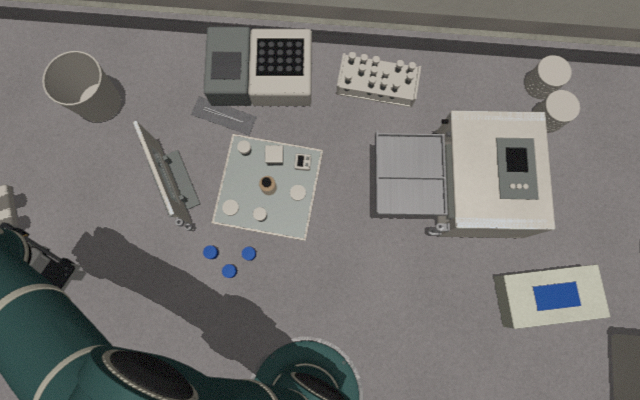

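Run:
```python
import cv2
a=cv2.imread("pics/a_top.png"); 
cv2.imwrite("pics/b1.png",cv2.resize(a[115:285,120:330],None,fx=3.5,fy=3.5,interpolation=cv2.INTER_CUBIC))
cv2.imwrite("pics/b2.png",cv2.resize(a[100:245,360:570],None,fx=3.7,fy=3.7,interpolation=cv2.INTER_CUBIC))
s=cv2.imread("pics/a_side.png")
cv2.imwrite("pics/b3.png",cv2.resize(s[85:235,240:440],None,fx=4,fy=4,interpolation=cv2.INTER_CUBIC))
cv2.imwrite("pics/b4.png",cv2.resize(s[200:390,310:500],None,fx=3.1,fy=3.1,interpolation=cv2.INTER_CUBIC))
```

```text
(no output)
```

View pics/b1.png

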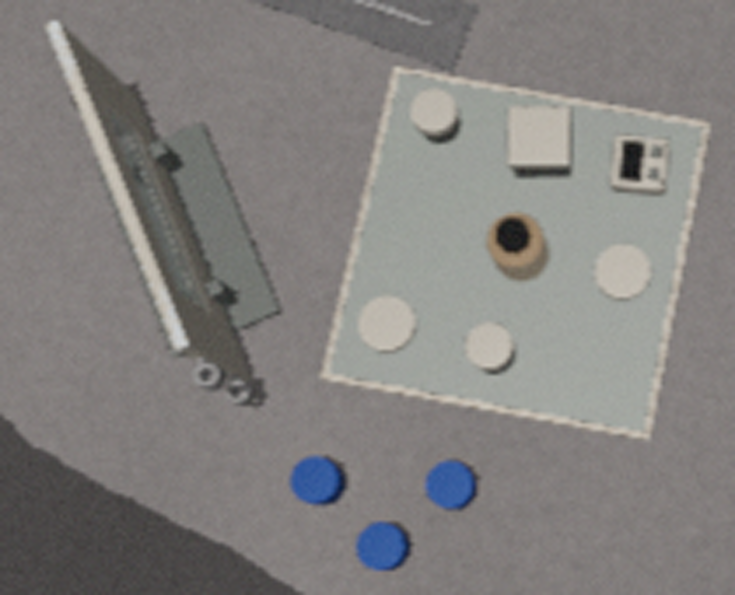

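View pics/b2.png

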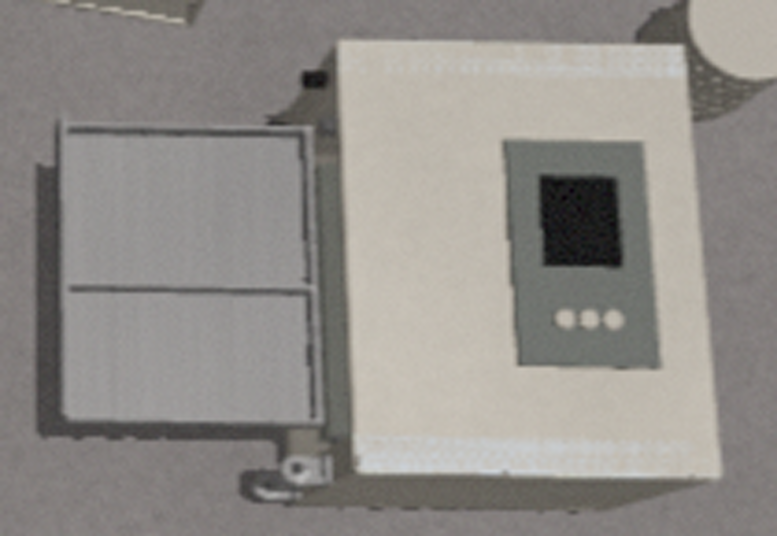

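View pics/b3.png

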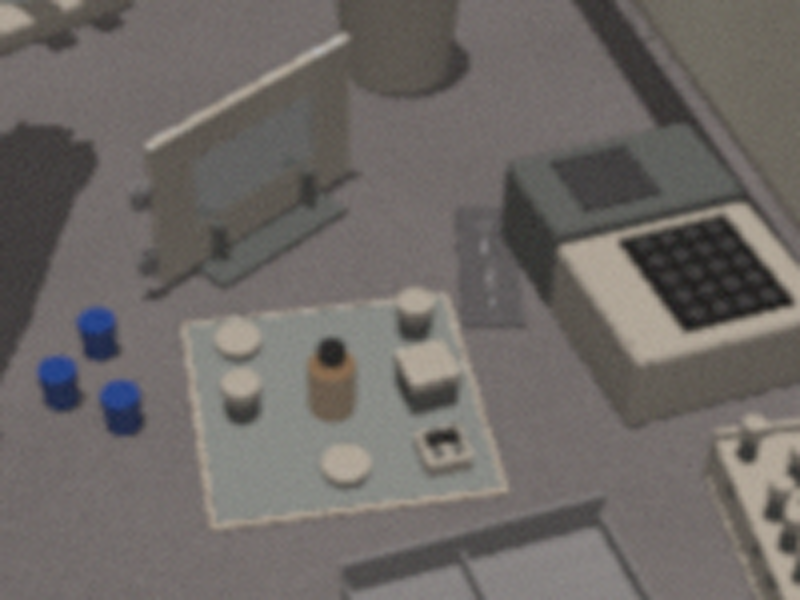

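View pics/b4.png

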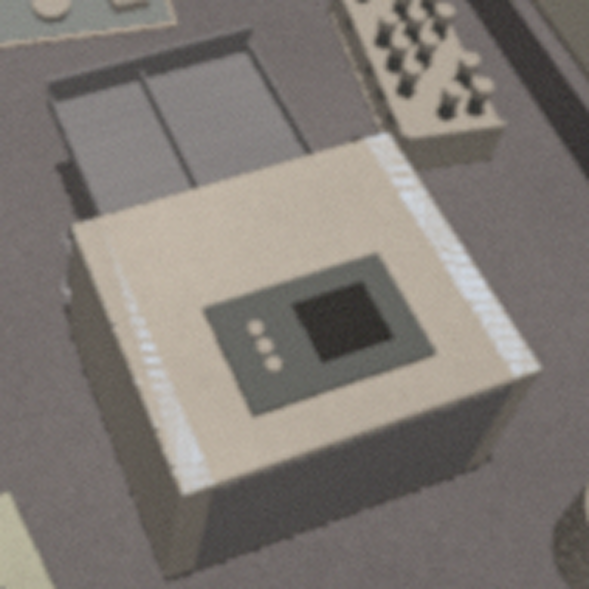

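```bash
cat > h.py <<'E'
import numpy as np, cv2
from cell import r, imaging, workorder, sensors
from scipy.spatial.transform import Rotation as R
class Cam:
    def __init__(s,n,img=None):
        d=imaging.read_camera(n); s.img=d["color"].copy(); s.K=np.array(d["intrinsics"]); s.T=np.array(d["world_to_cam"])
        s.C=-s.T[:3,:3].T@s.T[:3,3]
    def proj(s,p):
        p=np.atleast_2d(np.asarray(p,float)); c=p@s.T[:3,:3].T+s.T[:3,3]
        q=np.c_[c[:,0],-c[:,1],-c[:,2]]@s.K.T
        return q[:,:2]/q[:,2:]
    def ray(s,uv):
        q=np.linalg.inv(s.K)@np.array([uv[0],uv[1],1.]); d=s.T[:3,:3].T@np.array([q[0],-q[1],-q[2]])
        return s.C,d/np.linalg.norm(d)
    def onz(s,uv,z):
        c,d=s.ray(uv); return c+d*(z-c[2])/d[2]
def tri(c1,u1,c2,u2):
    a,d=c1.ray(u1); b,e=c2.ray(u2)
    A=np.c_[d,-e]; t=np.linalg.lstsq(A,b-a,rcond=None)[0]
    p,q=a+d*t[0],b+e*t[1]
    return (p+q)/2,np.linalg.norm(p-q)
def rot(th):
    """tool down, jaw axis (tool y) at world angle th (rad)"""
    x=np.array([0,0,-1.]); y=np.array([np.cos(th),np.sin(th),0]); z=np.cross(x,y)
    return R.from_matrix(np.c_[x,y,z]).as_quat()
def whites(c,zt):
    """white/light blobs"""
    hsv=cv2.cvtColor(c.img,cv2.COLOR_BGR2HSV)
    return hsv
def save(n,c,box=None,f=1):
    im=c.img if box is None else c.img[box[1]:box[3],box[0]:box[2]]
    cv2.imwrite(f"pics/{n}.png",cv2.resize(im,None,fx=f,fy=f,interpolation=cv2.INTER_CUBIC))
E
python3 - <<'E'
from h import *
t=Cam("top"); s=Cam("side")
print(t.C,s.C)
for p in [(445,165),(395,165),(300,190),(268,185),(245,148),(165,170),(178,180),(265,215)]:
    u,v=p; print(p,t.img[v,u])
# top camera: blob seg on plate
b,g,rr=[t.img[...,i].astype(int) for i in range(3)]
m=((rr>185)&(b>150)&(rr-b>8)).astype(np.uint8)
n,l,st,ce=cv2.connectedComponentsWithStats(m)
for i in range(1,n):
    if st[i,4]>30 and 120<ce[i,0]<330 and 110<ce[i,1]<260: print(st[i],ce[i],t.onz(ce[i],18).round(1),t.onz(ce[i],44).round(1))
cv2.imwrite("pics/m.png",m[100:260,120:330]*255)
E
```

```text
[ 250.45283797  -11.56166706 1274.4489639 ] [ 268.7532229  -847.17584382 1062.28160655]
(445, 165) [107 110 113]
(395, 165) [146 148 150]
(300, 190) [171 182 187]
(268, 185) [28 25 26]
(245, 148) [174 183 189]
(165, 170) [92 98 98]
(178, 180) [112 118 115]
(265, 215) [159 168 174]
[139 136  27  60 155] [152.39354839 166.23870968] [559.9 474.4  18. ] [553.5 464.3  44. ]
[238 141  11  11  77] [243.64935065 146.51948052] [637.  229.7  18. ] [629.  224.7  44. ]
[266 146  16  16 242] [273.54545455 153.90082645] [622.5 144.6  18. ] [614.8 141.4  44. ]
[291 185  14  15 164] [297.45731707 192.02439024] [520.2  68.7  18. ] [514.7  67.   44. ]
[223 200  15  15 169] [229.85207101 206.90532544] [464.2 247.3  18. ] [459.7 242.   44. ]
[254 208  11  12 109] [259.04587156 213.28440367] [453.3 166.6  18. ] [449.1 162.9  44. ]
[213 219  80  19 120] [251.96666667 229.25      ] [408.6 180.8  18. ] [405.3 176.9  44. ]
```

```bash
cat >> h.py <<'E'
def quad(mask):
    """corners of a convex quadrilateral blob by line fits to its 4 sides"""
    cs,_=cv2.findContours(mask,cv2.RETR_EXTERNAL,cv2.CHAIN_APPROX_NONE)
    c=max(cs,key=cv2.contourArea); h=cv2.convexHull(c)
    e=0.01
    while True:
        a=cv2.approxPolyDP(h,e*cv2.arcLength(h,True),True)
        if len(a)<=4: break
        e*=1.15
    a=a[:,0].astype(float); pts=c[:,0].astype(float); L=[]
    for i in range(len(a)):
        p,q=a[i],a[(i+1)%len(a)]; d=q-p; n=np.linalg.norm(d); d/=n
        t=(pts-p)@d; o=np.abs((pts-p)@np.array([-d[1],d[0]]))
        k=pts[(t>.08*n)&(t<.92*n)&(o<3)]
        vx,vy,x,y=cv2.fitLine(k.astype(np.float32),cv2.DIST_HUBER,0,.01,.01)[:,0]
        L.append(np.cross([x,y,1],[x+vx,y+vy,1]))
    out=[]
    for i in range(len(L)):
        z=np.cross(L[i-1],L[i]); out.append(z[:2]/z[2])
    return np.array(out)
E
python3 - <<'E'
from h import *
t=Cam("top"); s=Cam("side")
for c,name,seed in ((t,"t",(475,180)),(s,"s",(370,285))):
    print(name,c.img[seed[1],seed[0]], c.img[250,395] if name=="s" else c.img[150,450])
    b,g,rr=[cv2.GaussianBlur(c.img,(3,3),0)[...,i].astype(int) for i in range(3)]
    m=(rr>(165 if name=="t" else 150)).astype(np.uint8)
    n,l,st,ce=cv2.connectedComponentsWithStats(m,connectivity=4)
    mm=(l==l[seed[1],seed[0]]).astype(np.uint8); print(mm.sum(), st[l[seed[1],seed[0]]])
    mm=cv2.morphologyEx(mm,cv2.MORPH_CLOSE,np.ones((3,3)))
    q=quad(mm); print(q.round(2)); W=np.array([c.onz(p,185) for p in q]); print(W.round(1))
    print([np.linalg.norm(W[i]-W[i-1]).round(1) for i in range(len(W))])
E
```

```text
t [177 187 192] [94 99 99]
8688 [ 452  111  103  118 8688]
[[451.5  110.7 ]
 [543.48 112.44]
 [554.1  228.31]
 [456.64 226.64]]
[[ 718.1 -299.   185. ]
 [ 731.8 -522.6  185. ]
 [ 447.5 -542.3  185. ]
 [ 432.8 -317.7  185. ]]
[np.float64(285.9), np.float64(224.0), np.float64(285.0), np.float64(225.1)]
s [166 182 192] [130 132 136]
8082 [ 334  243  150  116 8082]
[[434.72 242.43]
 [483.84 317.96]
 [368.78 358.62]
 [332.97 271.78]]
[[ 717.4 -302.7  185. ]
 [ 732.4 -527.   185. ]
 [ 447.4 -546.4  185. ]
 [ 432.4 -319.7  185. ]]
[np.float64(285.6), np.float64(224.8), np.float64(285.7), np.float64(227.2)]
```

Run:
```python
from h import *
t=Cam("top"); s=Cam("side")
im=np.mean([Cam("top").img.astype(float) for _ in range(4)],0).astype(np.uint8)
z=cv2.resize(im[205:245,415:465],None,fx=12,fy=12,interpolation=cv2.INTER_NEAREST); cv2.imwrite("pics/c1.png",z)
z=cv2.resize(s.img[265:310,320:370],None,fx=12,fy=12,interpolation=cv2.INTER_NEAREST); cv2.imwrite("pics/c2.png",z)
for p in [(440.5,226.2)]: print(t.onz(p,145),t.onz(p,135))
O=np.array([575.,-306.5]); a=.0653; cx=np.array([np.sin(a),-np.cos(a)]); cy=np.array([np.cos(a),np.sin(a)])
for y in (-139,-141.5,-144):
  for z in (145,65): P=np.r_[O-22*cx+y*cy,z]; print(y,z,P.round(1),t.proj(P).round(1),s.proj(P).round(1))
```

```text
[ 437.3742043  -290.22113624  145.        ] [ 439.02918272 -292.68835236  135.        ]
-139 145 [ 434.9 -293.6  145. ] [[441.9 227.3]] [[330.9 271.6]]
-139 65 [ 434.9 -293.6   65. ] [[434.  231.7]] [[330.6 287.3]]
-141.5 145 [ 432.4 -293.8  145. ] [[441.9 228.4]] [[330.  271.8]]
-141.5 65 [ 432.4 -293.8   65. ] [[434.  232.7]] [[329.8 287.6]]
-144 145 [ 429.9 -293.9  145. ] [[442.  229.4]] [[329.1 272.1]]
-144 65 [ 429.9 -293.9   65. ] [[434.  233.7]] [[328.9 287.8]]
```

View pics/c1.png

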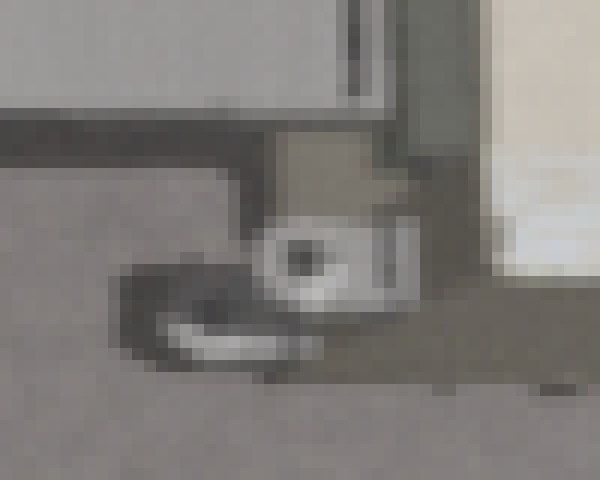

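View pics/c2.png

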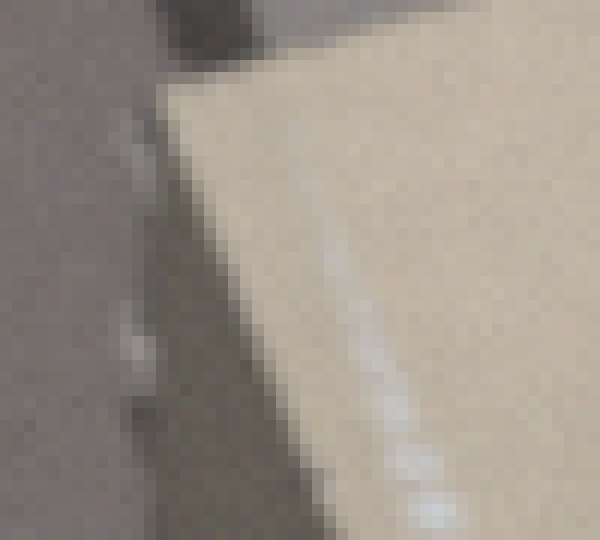

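Run:
```python
from h import *
t=Cam("top")
O=np.array([575.,-306.5]); a=.0653; cx=np.array([np.sin(a),-np.cos(a)]); cy=np.array([np.cos(a),np.sin(a)])
def cab(P): d=P[:2]-O; return np.r_[d@cx,d@cy].round(1)
print("pin",t.onz((439.2,226.5),125), cab(t.onz((439.2,226.5),125)))
g=cv2.cvtColor(t.img,cv2.COLOR_BGR2GRAY)
for n,uv,z in [("uL",(375.7,132.5),145),("uR",(376.5,213.5),145),("div front",(379,178),125),("div back",(443,178.5),125),("back wall",(443.8,150),125),("wall L",(380,133.5),125),("wall R",(380,213),125),("stop",(445,121.4),100)]:
    P=t.onz(uv,z); print(n,P.round(1),cab(P))
print(g[150,370:384],g[150,436:456]); print(g[125:140,410],g[205:220,410],g[170:186,410])
```

```text
pin [ 439.68087613 -292.00915904  125.        ] [ -23.3 -134.1]
uL [ 661.6 -121.4  145. ] [-179.    98.5]
uR [ 455.7 -135.1  145. ] [-178.8 -107.9]
div front [ 549.8 -138.4  125. ] [-169.4  -14.2]
div back [ 561.6 -298.   125. ] [ -9.4 -12.8]
back wall [ 636.3 -297.9  125. ] [-4.6 61.7]
wall L [ 667.1 -134.5  125. ] [-165.7  103.1]
wall R [ 461.2 -145.8  125. ] [-167.8 -103. ]
stop [ 723.3 -305.2  100. ] [  8.4 148.1]
[ 77  68  69  72  70  66 114 147 149 152 150 152 151 150] [143 147 144 145 145 118  81 118 129  95  93 101 106 102 100 101 132 174
 187 186]
[129 129 126 131 124 129 130 129 135 126  85  94 144 152 150] [153 156 152 153 154 156 158 156 151  96  69  72  71  74 119] [148 152 149 149 150 151 151 135  93 131 151 154 151 147 151 153]
```

```bash
cat >> h.py <<'E'
O=np.array([575.,-306.5]); A=.0653; cx=np.array([np.sin(A),-np.cos(A)]); cy=np.array([np.cos(A),np.sin(A)])
def w(x,y,z): return np.r_[O+x*cx+y*cy,z]
def cab(P): P=np.asarray(P); return np.r_[(P[:2]-O)@cx,(P[:2]-O)@cy]
def bestrot(pos,th):
    best=None; q0=np.array(sensors.read_joint_pos())
    for t in (th,th+np.pi):
        q=r.solve_ik(list(pos),list(rot(t)))
        if q is None: continue
        c=np.abs(np.array(q)-q0).max()
        if best is None or c<best[0]: best=(c,t,q)
    if best is None: raise Exception("no ik %s %s"%(pos,th))
    return list(rot(best[1]))
def blobs():
    t=Cam("top"); f=t.img.astype(int); b,g,rr=f[...,0],f[...,1],f[...,2]
    m=((rr>165)&(rr-b>10)).astype(np.uint8)
    n,l,st,ce=cv2.connectedComponentsWithStats(m)
    return t,[(ce[i],st[i]) for i in range(1,n) if 60<st[i,4]<400]
def find(xy,z,rad=60):
    t,bs=blobs(); out=[]
    for c,s_ in bs:
        uv=(s_[0]+(s_[2]-1)/2,s_[1]+(s_[3]-1)/2)
        P=t.onz(uv,z); d=np.linalg.norm(P[:2]-xy)
        if d<rad: out.append((d,P,tuple(int(v) for v in s_)))
    return sorted(out,key=lambda o:o[0])
def go(p,q,feed=250): return r.movel([float(v) for v in p],feed=feed,rotation=q)
def pick(xy,tip,th,hz=170):
    q=bestrot((*xy,hz),th); r.goto([xy[0],xy[1],hz],q)
    r.movel([xy[0],xy[1],tip],feed=150); r.grasp()
    wd=sensors.read_gripper_width(); print("width",round(wd*94,1))
    r.movel([xy[0],xy[1],240],feed=250); return wd
def place(p,th,tip,hz=240):
    q=bestrot((p[0],p[1],hz),th); r.goto([p[0],p[1],hz],q)
    r.movel([p[0],p[1],tip+25],feed=200); r.movel([p[0],p[1],tip],feed=50); r.open_jaws()
    r.movel([p[0],p[1],hz],feed=250)
E
python3 - <<'E'
from h import *
for xy,z in (((464,247),18),((520,69),18),((629,225),44),((449,163),44)):
    print([(round(o[0],1),o[1].round(1),o[2]) for o in find(xy,z)])
o=find((464,247),18)[0][1]
pick(o[:2],7,0.0)
print(sensors.read_time(),sensors.read_tcp_pos(),sensors.read_joint_pos())
place(w(-119.5,43,0),A+np.pi/4,114)
print(sensors.read_time(),sensors.read_joint_pos())
c=Cam("top"); save("d1",c);
E
```

```text
[(np.float64(1.5), array([464.1, 245.5,  18. ]), (223, 200, 16, 15, 191))]
[(np.float64(0.5), array([520.3,  68.6,  18. ]), (290, 185, 16, 15, 189))]
[(np.float64(3.3), array([631.8, 226.8,  44. ]), (237, 140, 13, 12, 118))]
[(np.float64(0.8), array([449.8, 163.1,  44. ]), (253, 207, 13, 13, 132))]
width 42.8
5.4417 [463.39852417 246.56644372 238.82871387] [-0.85718008  0.21298705  0.35871008  1.83156528 -0.08256481  1.11327954
 -0.46928921]
9.9833 [-0.37161815  0.55049917  0.90261757  1.56388371 -0.44838722  1.24693677
 -1.68676883]
```

View pics/d1.png

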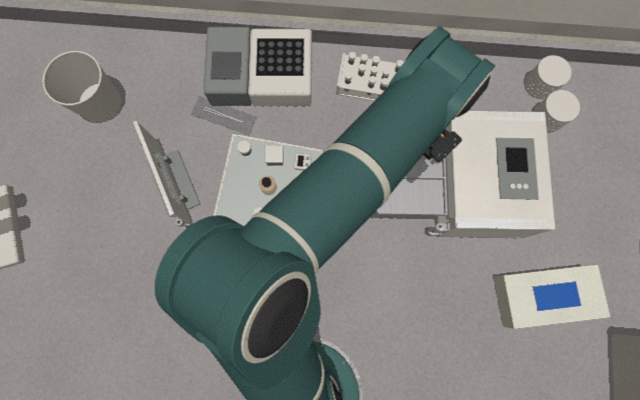

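Run:
```python
from h import *
c=Cam("side"); save("d2",c)
q0=np.array(sensors.read_joint_pos())
for p,th in (((520,69,170),-np.pi/4),((632,227,170),-.17),((450,163,170),np.pi/4),(w(-67.5,50,240),A+np.pi/4),(w(-67.5,50,240),A-np.pi/4),(w(-125,-57,240),A),(w(-70,-57,240),A)):
    for t in (th,th+np.pi):
        q=r.solve_ik(list(p),list(rot(t))); print(np.round(p,0),round(t,2),None if q is None else np.round(q,2))
```

```text
[520  69 170] -0.79 [-0.69  0.32  0.6   1.92 -0.22  0.97 -0.77]
[520  69 170] 2.36 [ 0.66  0.49 -1.08  1.87  0.49  1.08  1.74]
[632 227 170] -0.17 [-0.66  0.56  0.39  1.53 -0.23  1.1  -0.39]
[632 227 170] 2.97 [ 0.28  0.79 -1.09  1.5   0.71  1.29  2.09]
[450 163 170] 0.79 [-0.66  0.2   0.28  2.01 -0.07  0.94  0.44]
[450 163 170] 3.93 [-1.26  0.31  1.    2.03 -0.32  0.97 -2.45]
[ 620. -236.  240.] 0.85 [ 0.17  0.47  0.21  1.47 -0.1   1.21  1.25]
[ 620. -236.  240.] 3.99 [-0.26  0.6   0.89  1.49 -0.48  1.28 -1.61]
[ 620. -236.  240.] -0.72 [-0.05  0.5   0.53  1.48 -0.26  1.23 -0.2 ]
[ 620. -236.  240.] 2.42 [ 0.99  0.69 -1.09  1.44  0.61  1.37  2.3 ]
[ 510. -185.  240.] 0.07 [-0.09  0.25  0.46  1.79 -0.12  1.12  0.47]
[ 510. -185.  240.] 3.21 [-0.6   0.44  1.17  1.81 -0.44  1.19 -2.37]
[ 514. -240.  240.] 0.07 [ 0.02  0.3   0.45  1.73 -0.14  1.14  0.58]
[ 514. -240.  240.] 3.21 [-0.46  0.5   1.14  1.75 -0.48  1.22 -2.26]
```

View pics/d2.png

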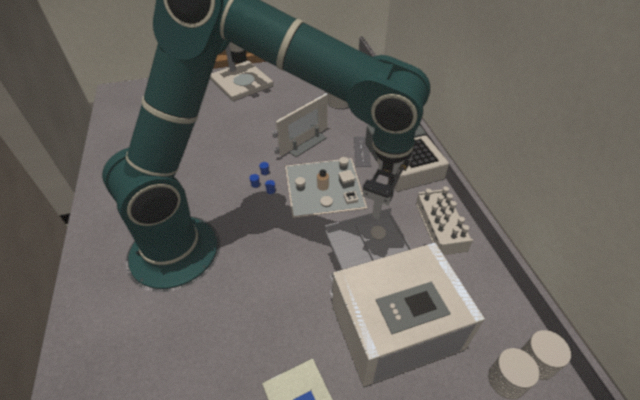

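```bash
cat >> h.py <<'E'
def bestrot(pos,th):
    best=None; q0=np.array(sensors.read_joint_pos())
    for t in (th,th+np.pi,th-np.pi):
        q=r.solve_ik(list(pos),list(rot(t)))
        if q is None: continue
        c=np.abs(np.array(q)-q0).max()+2*abs(q[2])+.3*abs(q[6])
        if best is None or c<best[0]: best=(c,t,q)
    if best is None: raise Exception("no ik %s %s"%(pos,th))
    return list(rot(best[1]))
def sfind(xy,z,rad=60):
    s=Cam("side"); f=s.img.astype(int); b,rr=f[...,0],f[...,2]
    m=((rr>150)&(rr-b>10)).astype(np.uint8)
    n,l,st,ce=cv2.connectedComponentsWithStats(m); out=[]
    for i in range(1,n):
        if 25<st[i,4]<400:
            P=s.onz(ce[i],z); d=np.linalg.norm(P[:2]-xy)
            if d<rad: out.append((d,P,tuple(int(v) for v in st[i])))
    return sorted(out,key=lambda o:o[0])
def chk():
    for n,xy,z in (("dA",(464,246),18),("dB",(520,69),18),("jA",(632,227),44),("jB",(450,163),44)):
        print(n,"top",[(o[1].round(0)[:2],o[2][4]) for o in find(xy,z,45)],"side",[(o[1].round(0)[:2],o[2][4]) for o in sfind(xy,z,45)])
E
python3 - <<'E'
from h import *
chk()
E
```

```text
dA top [] side []
dB top [] side [(array([520.,  65.]), 96)]
jA top [(array([629., 225.]), 127)] side []
jB top [] side [(array([448., 158.]), 58)]
```

Run:
```python
from h import *
r.goto([520,150,260],bestrot((520,150,260),0.3))
wd=pick((520.3,68.6),7,-np.pi/4)
print(sensors.read_joint_pos().round(2))
place(w(-67.5,50,0),A+np.pi/4,114)
print(sensors.read_time(),sensors.read_joint_pos().round(2))
chk(); save("e1",Cam("side"),(250,130,450,280),4);save("e2",Cam("top"))
```

```text
width 43.0
[-0.69  0.23  0.58  1.84 -0.14  1.12 -0.84]
20.175 [-0.26  0.6   0.89  1.49 -0.48  1.28 -1.61]
dA top [] side []
dB top [] side []
jA top [(array([630., 225.]), 128)] side []
jB top [] side [(array([448., 158.]), 58), (array([409., 171.]), 80)]
```

View pics/e1.png

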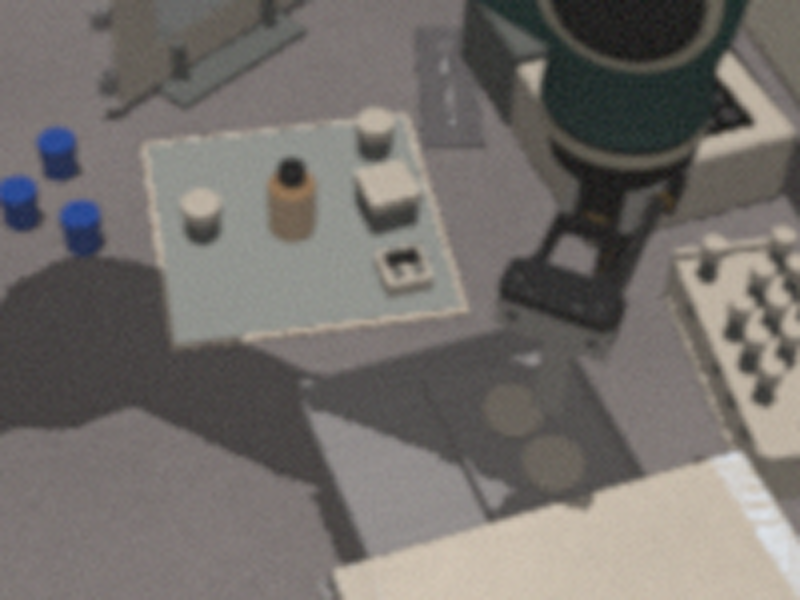

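View pics/e2.png

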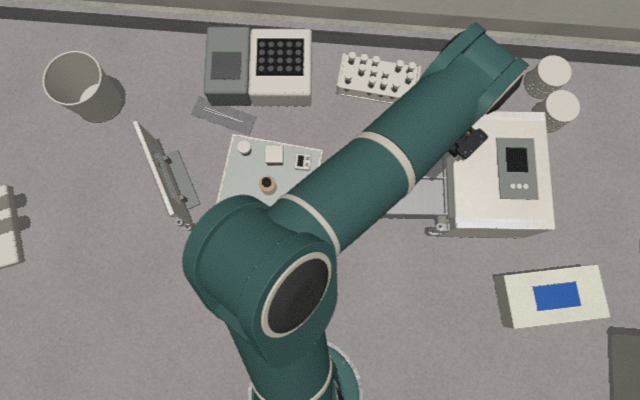

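Run:
```python
from h import *
wd=pick((450,163),24,np.pi/4)
r.goto([510,0,260],bestrot((510,0,260),A))
place(w(-70,-57,0),A,131)
print(sensors.read_time(),sensors.read_joint_pos().round(2))
chk()
p=find((630,226),44,30)
xy=p[0][1][:2] if p else (630,226); print(xy)
r.goto([540,0,260],bestrot((540,0,260),A))
wd=pick(xy,24,-.17)
r.goto([510,0,260],bestrot((510,0,260),A))
place(w(-127,-57,0),A,131)
print(sensors.read_time(),sensors.read_joint_pos().round(2))
r.goto([480,150,300],bestrot((480,150,300),A))
save("f1",Cam("side"),(250,130,450,280),4);save("f2",Cam("top"))
save("f3",Cam("top"),(350,100,560,245),3.7)
```

```text
width 35.5
30.0917 [-0.14  0.33  0.65  1.74 -0.22  1.15  0.64]
dA top [] side []
dB top [] side []
jA top [(array([630., 225.]), 125)] side []
jB top [] side []
[630.44821175 225.31773524]
width 35.4
40.175 [-0.3   0.28  0.71  1.8  -0.2   1.13  0.55]
```

View pics/f1.png

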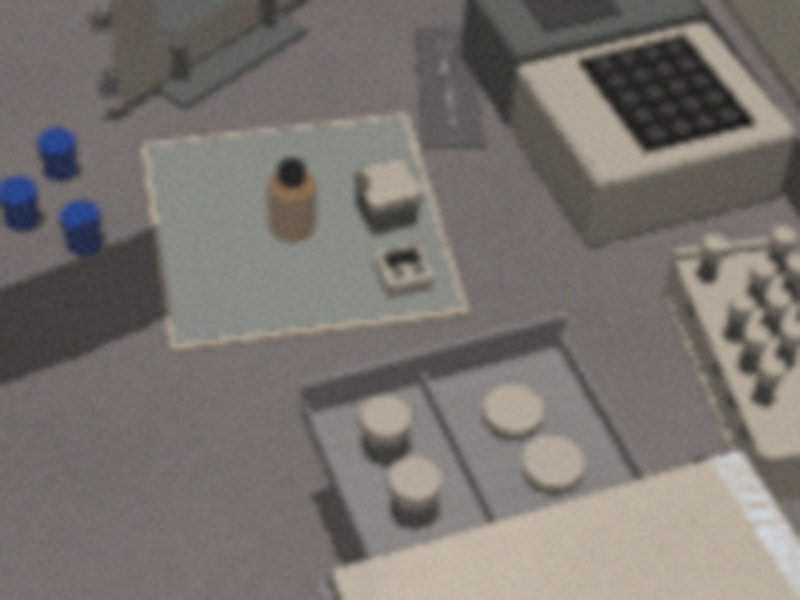

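View pics/f3.png

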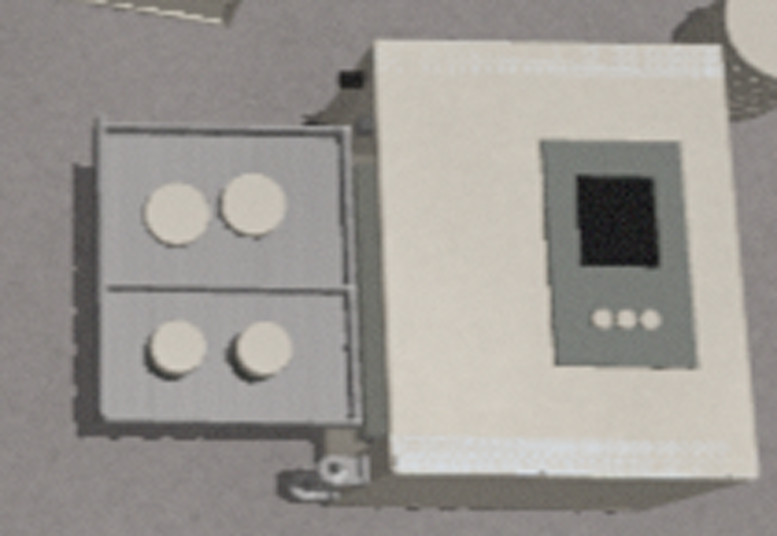

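Run:
```python
from h import *
p=w(-215,0,240); q=bestrot(p,A); r.goto(list(p),q); r.grasp()
r.movel(list(w(-215,0,120)),feed=200)
print(sensors.read_ft_force())
print(r.movel(list(w(-60,0,120)),feed=60,force_limit=15), cab(sensors.read_tcp_pos()),sensors.read_ft_force())
print(r.movel(list(w(-8,0,120)),feed=30,force_limit=10), cab(sensors.read_tcp_pos()),sensors.read_ft_force(), sensors.read_time())
```

```text
[ 0.11329206 -0.52053544  0.24748244]
False [-6.00195826e+01 -5.76124812e-03] [0.70821963 0.82718313 0.54278119]
True [-16.47134439  -0.07453003] [ 0.03034351 -0.55502833  0.17227108] 48.85
```

Run:
```python
from h import *
print(r.movel(list(w(-8,0,120)),feed=20,force_limit=20), cab(sensors.read_tcp_pos()),sensors.read_ft_force())
r.hold(.3); print(cab(sensors.read_tcp_pos()),sensors.read_ft_force())
r.movel(list(w(-60,0,120)),feed=150); r.movel(list(w(-100,0,280)),feed=250)
p=[480,150,300]; r.goto(p,bestrot(p,A)); r.open_jaws(); print(sensors.read_time())
im=np.mean([Cam("top").img.astype(float) for _ in range(4)],0).astype(np.uint8); cv2.imwrite("pics/tavg.png",im)
save("g1",Cam("side"),(250,130,500,310),3.2);save("g2",Cam("top"),(100,100,560,245),1.7)
cv2.imwrite("pics/g3.png",cv2.resize(im[100:245,400:470],None,fx=5.5,fy=4,interpolation=cv2.INTER_CUBIC))
cv2.imwrite("pics/g4.png",cv2.resize(im[110:240,125:205],None,fx=4.5,fy=4.5,interpolation=cv2.INTER_CUBIC))
```

```text
True [-16.53145421  -0.28090224] [ 0.55083609  1.15194526 -0.27191691]
[-16.80717487  -0.35587142] [ 0.2581596  -0.57940727 -0.83607406]
53.475
```

View pics/g3.png

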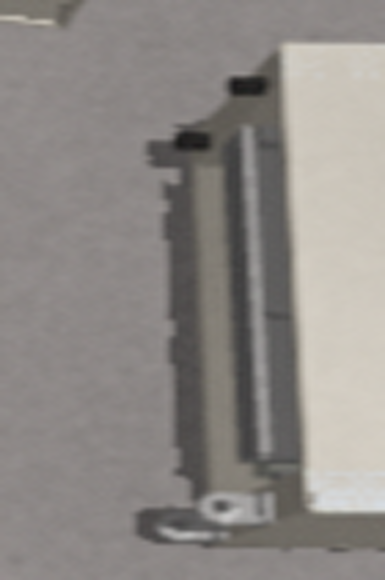

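View pics/g4.png

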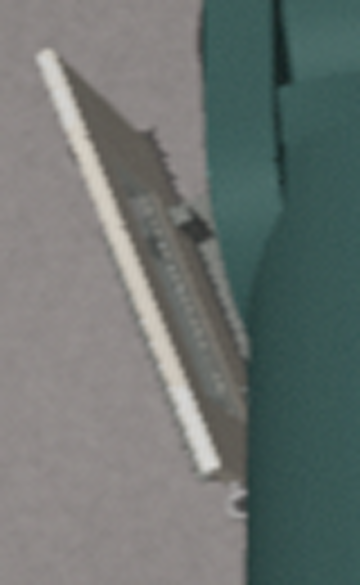

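View pics/g1.png

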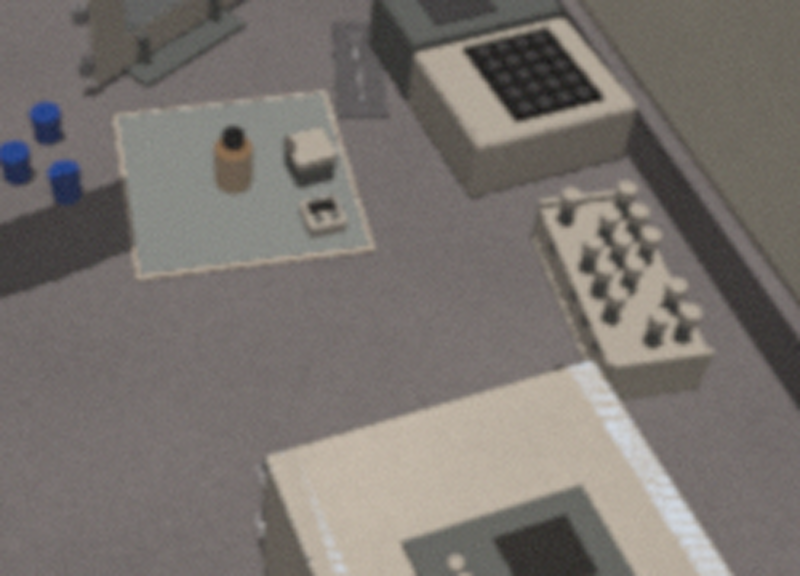

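Run:
```python
from h import *
t=Cam("top"); s=Cam("side")
for uv in [(444.3,133),(448.2,214)]: print("shelf front",cab(t.onz((uv[0],uv[1]),145)))
a=cv2.imread("pics/a_top.png"); b=cv2.imread("pics/a_side.png")
g=cv2.cvtColor(a,cv2.COLOR_BGR2GRAY); 
m=(g>145).astype(np.uint8); n,l,st,ce=cv2.connectedComponentsWithStats(m)
mm=(l==l[166,152]).astype(np.uint8); print(mm.sum(),l[166,152])
q=quad(mm); print("top cam",q.round(2))
gs=cv2.cvtColor(b,cv2.COLOR_BGR2GRAY)
print(gs[105:125,302])
m2=((gs>128)).astype(np.uint8); m2[:,:275]=0; m2[:,330:]=0; m2[:90]=0; m2[130:]=0
n,l2,st,ce=cv2.connectedComponentsWithStats(m2); i=1+np.argmax(st[1:,4]); print(st[i])
ys,xs=np.nonzero(l2==i); 
print(cv2.minAreaRect(np.c_[xs,ys].astype(np.float32)))
ends_t=[]; 
ys1,xs1=np.nonzero(mm); rt=cv2.minAreaRect(np.c_[xs1,ys1].astype(np.float32)); print(rt)
bt=cv2.boxPoints(rt); print(bt)
bs=cv2.boxPoints(cv2.minAreaRect(np.c_[xs,ys].astype(np.float32))); print(bs)
def ends(bx):
    e=[np.linalg.norm(bx[i]-bx[(i+1)%4]) for i in range(4)]; k=int(np.argmin(e))
    return (bx[k]+bx[(k+1)%4])/2,(bx[(k+2)%4]+bx[(k+3)%4])/2
et=sorted(ends(bt),key=lambda p:p[1]); es=sorted(ends(bs),key=lambda p:-p[0]) # first = free end
for u,v in zip(et,es):
    P,e=tri(t,u,s,v); print(u,v,P.round(1),round(e,1), [t.onz(u,z).round(1)[:2] for z in (170,173,176)])
cv2.imwrite("pics/mm.png",cv2.resize(np.hstack([mm[110:240,120:220]*255,(l2==i).astype(np.uint8)[90:220,240:360]*255]),None,fx=3,fy=3,interpolation=cv2.INTER_NEAREST))
```

```text
shelf front [-7.00180632 99.92137681]
shelf front [  -5.53062122 -106.17416412]
444 24
top cam [[133.84 124.17]
 [135.86 120.39]
 [172.59 211.92]
 [172.37 211.95]]
[121 149 159 136 102  88  90  90  91  88  92  93  98  97  93  98  98  98
  96  97]
[276  93  51  29 147]
((300.90570068359375, 107.33021545410156), (2.622471809387207, 56.820228576660156), 60.945396423339844)
((152.9310302734375, 167.3275909423828), (100.08979034423828, 4.456689834594727), 68.19859313964844)
[[132.27585  121.68967 ]
 [136.41379  120.034485]
 [173.58621  212.96552 ]
 [169.44827  214.6207  ]]
[[275.43402 119.98116]
 [325.10382  92.38682]
 [326.37738  94.67927]
 [276.70758 122.27361]]
[134.34482  120.862076] [325.7406   93.53304] [633.1 480.  165.9] 4.8 [array([634.2, 478.4]), array([633.2, 477. ]), array([632.1, 475.7])]
[171.51724 213.7931 ] [276.0708  121.12739] [410.4 353.1 167.1] 0.9 [array([410.4, 352.1]), array([410. , 351.1]), array([409.5, 350.1])]
```

View pics/mm.png

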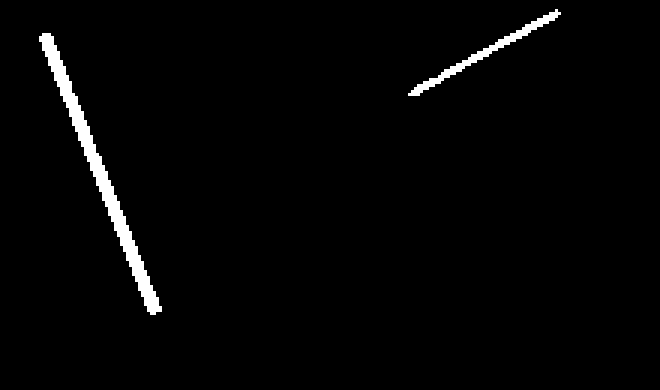

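Run:
```python
from h import *
d=np.radians(29.43)
for th in (d+np.pi/2,d-np.pi/2):
    for p in ((521.6,414.1,141),(521.6,414.1,250),(521.6,380,250),(540,100,260),(563,-222,260),(563,-222,155)):
        q=r.solve_ik(list(p),list(rot(th))); print(round(th,2),p,None if q is None else np.round(q,2))
```

```text
2.08 (521.6, 414.1, 141) [-0.99  0.58  0.39  1.57 -0.24  1.04  1.55]
2.08 (521.6, 414.1, 250) [-1.02  0.49  0.44  1.46 -0.21  1.24  1.53]
2.08 (521.6, 380, 250) [-1.    0.45  0.45  1.52 -0.2   1.22  1.57]
2.08 (540, 100, 260) [-0.75  0.27  0.62  1.76 -0.17  1.17  2.  ]
2.08 (563, -222, 260) [-0.24  0.41  0.75  1.62 -0.3   1.23  2.66]
2.08 (563, -222, 155) [-0.14  0.5   0.63  1.73 -0.34  1.02  2.69]
-1.06 (521.6, 414.1, 141) [-1.28  0.71  0.86  1.58 -0.58  1.12 -1.34]
-1.06 (521.6, 414.1, 250) [-1.3   0.61  0.91  1.47 -0.49  1.3  -1.41]
-1.06 (521.6, 380, 250) [-1.3   0.57  0.93  1.53 -0.47  1.28 -1.37]
-1.06 (540, 100, 260) [-1.06  0.37  1.05  1.76 -0.34  1.21 -0.97]
-1.06 (563, -222, 260) [-0.47  0.58  1.17  1.63 -0.55  1.31 -0.27]
-1.06 (563, -222, 155) [-0.31  0.59  0.89  1.74 -0.51  1.07 -0.31]
```

Run:
```python
from h import *
m=R.from_quat([0.15832469,0.6891182,-0.15913091,0.68900417]).as_matrix(); print(np.degrees(np.arctan2(m[1,1],m[0,1])))
q=sensors.read_joint_pos(); print(q.round(2),sensors.read_tcp_pos().round(0))
r.goto_joints([-0.5,.25,0,1.7,0,1.15,-0.9])
print(sensors.read_tcp_pos().round(0)); m=R.from_quat(sensors.read_tool_rot()).as_matrix(); print(m.round(2), np.degrees(np.arctan2(m[1,1],m[0,1])))
d=np.radians(29.43)
for th in (d+np.pi/2,d-np.pi/2):
    for p in ((521.6,414.1,141),(521.6,414.1,250),(521.6,380,250),(540,100,260),(563,-222,260),(563,-222,155)):
        q=r.solve_ik(list(p),list(rot(th))); print(round(th,2),p,None if q is None else np.round(q,2))
save("h1",Cam("top"))
```

```text
64.05597500727814
[-1.16  0.15  0.89  1.81 -0.12  1.24 -0.17] [480. 150. 300.]
[519. 248. 268.]
[[ 0.04  0.92 -0.39]
 [ 0.02 -0.39 -0.92]
 [-1.    0.03 -0.03]] -22.925526116682587
2.08 (521.6, 414.1, 141) [-0.42  0.59 -0.43  1.55  0.27  1.06  1.17]
2.08 (521.6, 414.1, 250) [-0.42  0.49 -0.43  1.44  0.21  1.26  1.22]
2.08 (521.6, 380, 250) [-0.38  0.45 -0.41  1.5   0.19  1.24  1.27]
2.08 (540, 100, 260) [-0.05  0.24 -0.23  1.73  0.06  1.17  1.79]
2.08 (563, -222, 260) [ 0.31  0.34  0.02  1.6  -0.01  1.2   2.42]
2.08 (563, -222, 155) [ 0.37  0.43 -0.05  1.71  0.03  1.    2.39]
-1.06 (521.6, 414.1, 141) [-0.73  0.55  0.02  1.56 -0.01  1.03 -1.76]
-1.06 (521.6, 414.1, 250) [-0.73  0.46  0.02  1.45 -0.01  1.23 -1.77]
-1.06 (521.6, 380, 250) [-0.7   0.42  0.03  1.51 -0.01  1.21 -1.72]
-1.06 (540, 100, 260) [-0.38  0.23  0.17  1.74 -0.04  1.17 -1.26]
-1.06 (563, -222, 260) [ 0.03  0.35  0.39  1.61 -0.14  1.2  -0.61]
-1.06 (563, -222, 155) [ 0.03  0.45  0.38  1.72 -0.2   1.   -0.57]
```

View pics/h1.png

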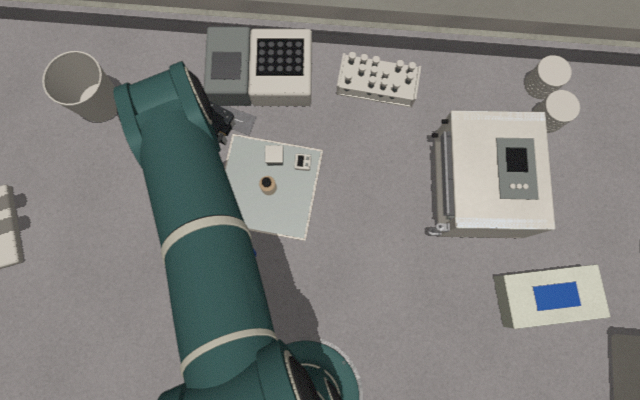

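Run:
```python
from h import *
d=np.radians(29.43); q=list(rot(d-np.pi/2))
r.goto([521.6,414.1,250],q)
print(r.movel([521.6,414.1,141],feed=120,force_limit=15))
f0=sensors.read_ft_force(); r.grasp(); print("w",sensors.read_gripper_width()*94,f0,sensors.read_ft_force(),sensors.read_moment(),sensors.read_tcp_pos())
r.movel([521.6,414.1,151],feed=40); r.hold(.3); print(sensors.read_ft_force(),sensors.read_moment())
r.movel([521.6,414.1,245],feed=120); r.hold(.3); print(sensors.read_ft_force(),sensors.read_moment(),sensors.read_joint_pos().round(2),sensors.read_time())
save("i1",Cam("side"),(220,40,420,190),4); save("i2",Cam("top"))
```

```text
False
w 9.552783616715598 [-0.527489    0.41487557  0.88235557] [-0.64095343  0.55544666  0.87601832] [0.17583368 0.16957174 0.04293937] [521.56351838 414.17535737 140.99256543]
[ 0.31255281 -0.54200932 -3.69026773] [-0.01559852  0.15429841  0.04377664]
[ 0.09142382 -0.17145674 -4.99198123] [-0.05747107  0.17448428  0.01797817] [-0.73  0.46  0.02  1.46 -0.01  1.22 -1.77] 60.1083
```

View pics/i1.png

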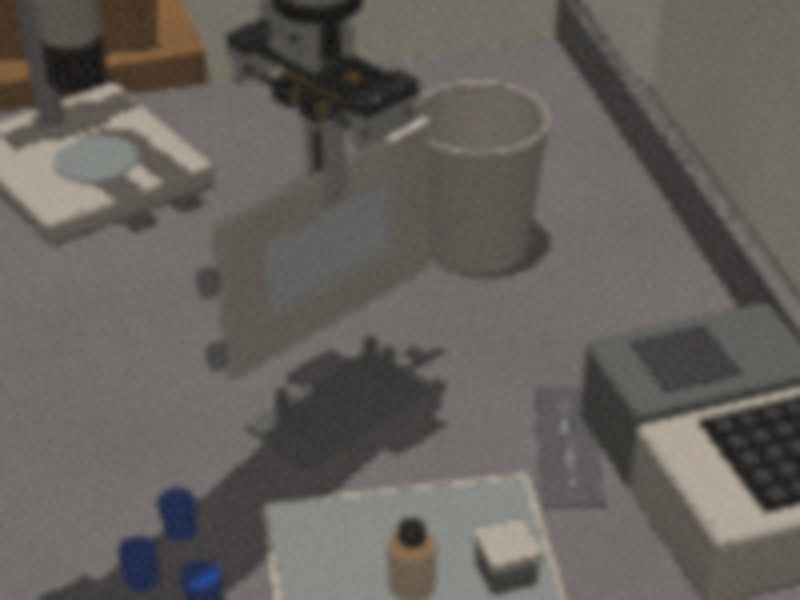

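```bash
cat >> h.py <<'E'
DY=np.radians(29.43); dy=np.array([np.cos(DY),np.sin(DY)]); QD=list(rot(DY-np.pi/2))
def grip_for(pin,dx=0): return np.asarray(pin)+141.5*dy+dx*cx   # tcp xy so that hinge axis is at pin + dx along cab x
E
python3 - <<'E'
from h import *
pin=np.array([439.7,-292.0])
g=grip_for(pin,-60); print(g)
r.movel([530,100,250],feed=200); r.movel([g[0],g[1],250],feed=200)
r.movel([g[0],g[1],190],feed=80); r.hold(.5)
print(sensors.read_tcp_pos(),sensors.read_ft_force(),sensors.read_moment(),sensors.read_joint_pos().round(2),sensors.read_time())
save("j1",Cam("side")); c=Cam("top"); save("j2",c); save("j3",c,(400,180,480,250),9)
E
```

```text
[ 559.02515055 -162.60045808]
[ 559.04083127 -162.60701173  190.07716879] [-0.05711515 -0.26938816 -4.3804622 ] [ 0.01231358  0.0757356  -0.00486497] [-0.    0.37  0.29  1.75 -0.12  1.05 -0.72] 64.8083
```

View pics/j2.png

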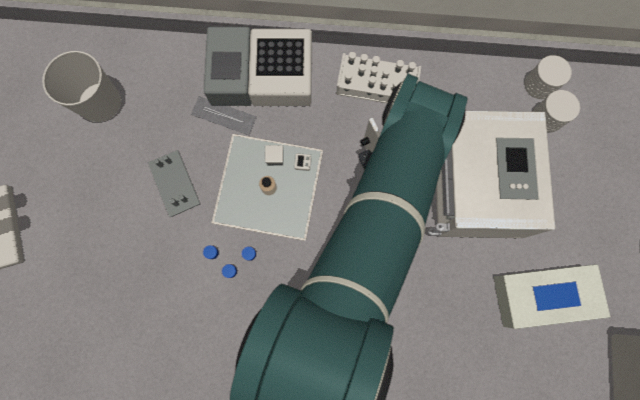

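View pics/j3.png

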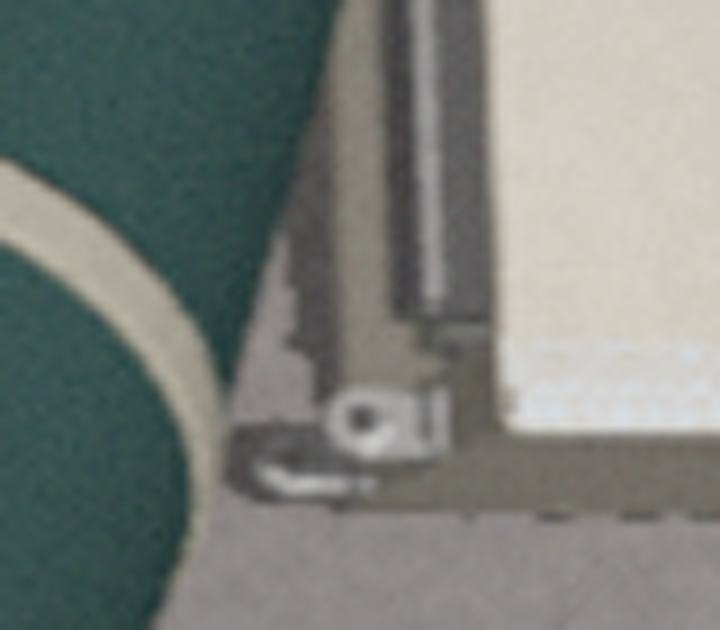

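View pics/j1.png

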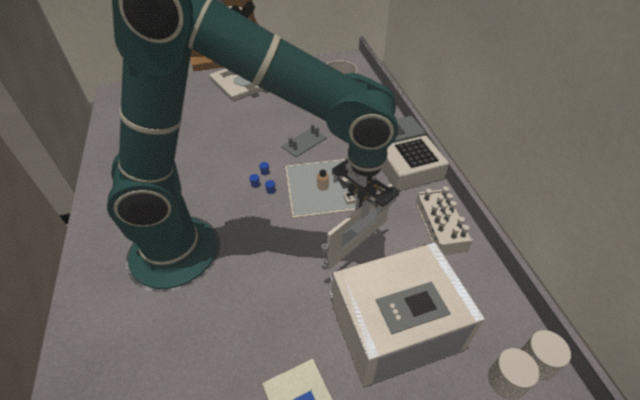

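Run:
```python
from h import *
g=sensors.read_tcp_pos()
r.movel([g[0],g[1],260],feed=150); r.movel([540,100,260],feed=200)
print(sensors.read_joint_pos().round(2))
r.goto_joints([-1.06,.37,1.05,1.76,-.34,1.21,-.97]); print(sensors.read_tcp_pos())
pin=np.array([439.7,-292.0]); g=grip_for(pin,-60)
for p in ((540,100,260),(g[0],g[1],260),(g[0],g[1],190)):
    q=r.solve_ik(list(p),QD); print(np.round(q,2))
save("k2",Cam("top"))
```

```text
[-0.37  0.23  0.16  1.74 -0.04  1.17 -1.26]
[540.31290798  98.21085103 262.68191088]
[-1.06  0.37  1.05  1.76 -0.34  1.21 -0.97]
[-0.53  0.46  1.04  1.68 -0.41  1.24 -0.46]
[-0.49  0.52  0.97  1.76 -0.48  1.11 -0.41]
```

View pics/k2.png

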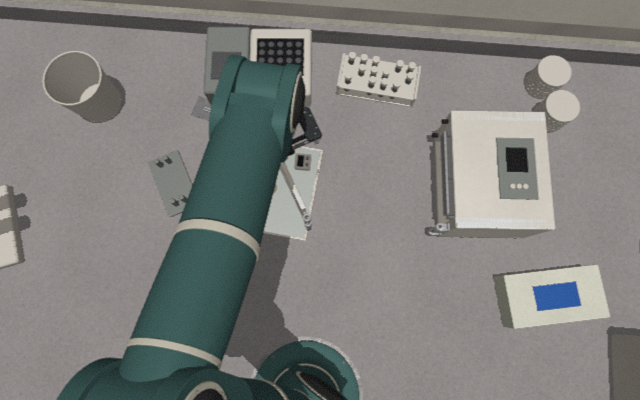

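Run:
```python
from h import *
pin=np.array([439.7,-292.0]); g=grip_for(pin,-60)
r.movel([g[0],g[1],260],feed=200,rotation=QD); r.movel([g[0],g[1],190],feed=80); r.hold(.5)
print(sensors.read_tcp_pos(),sensors.read_ft_force(),sensors.read_joint_pos().round(2),sensors.read_time())
c=[Cam("top") for _ in range(4)]; c[0].img=np.mean([k.img.astype(float) for k in c],0).astype(np.uint8)
save("l2",c[0]); save("l3",c[0],(380,180,460,245),9); s=Cam("side"); save("l1",s,(280,180,400,310),5)
```

```text
[ 559.02625125 -162.60460567  190.04561298] [ 0.93575929 -0.06846937 -4.13904285] [-0.48  0.52  0.97  1.76 -0.48  1.11 -0.41] 71.1083
```

View pics/l2.png

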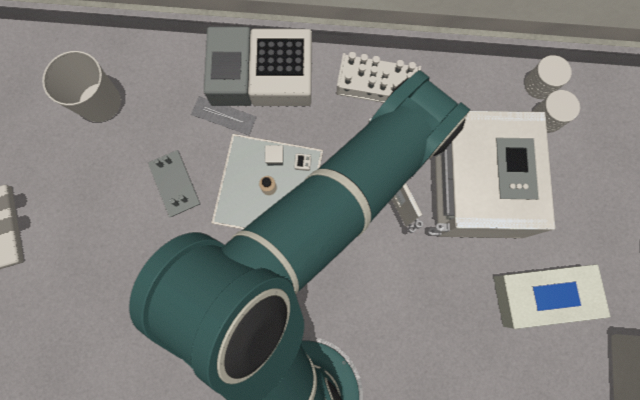

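View pics/l3.png

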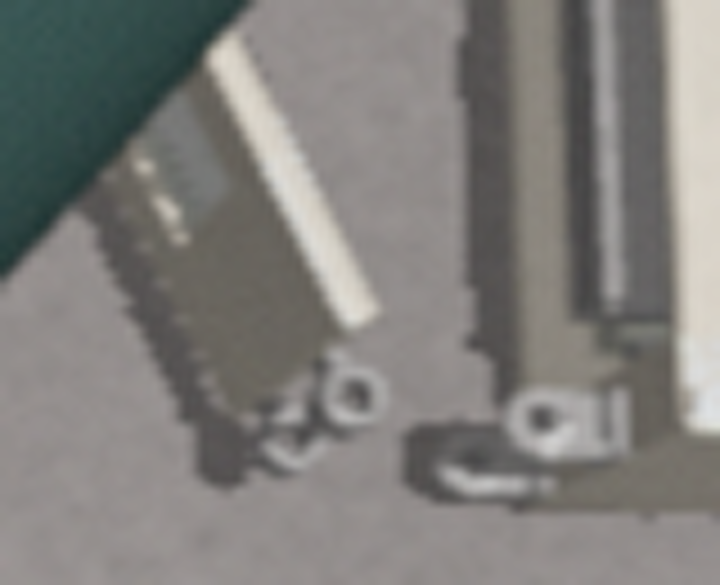

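View pics/l1.png

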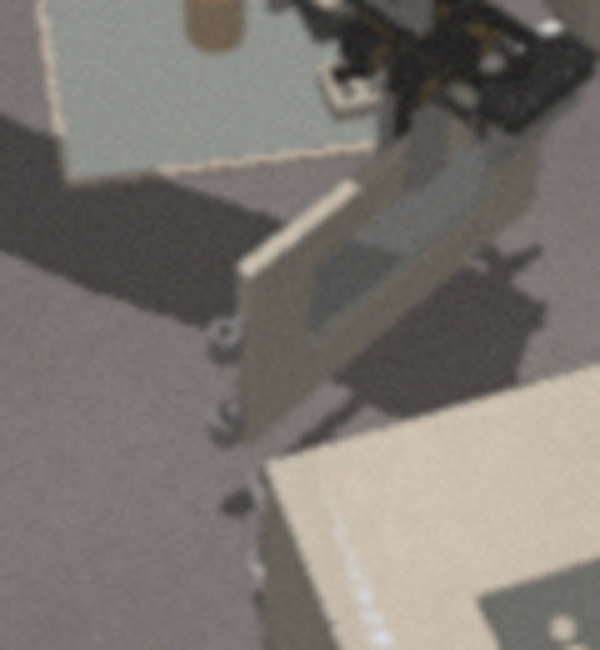

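Run:
```python
from h import *
t=Cam("top"); s=Cam("side")
g=cv2.imread("pics/l2.png"); gg=cv2.cvtColor(g,cv2.COLOR_BGR2GRAY)
print(gg[217:231,413:427]); print(gg[220:234,432:448])
print("disc",t.onz((439.5,226.45),125),"pin",t.onz((440.1,226.0),135))
H=np.array(sensors.read_tcp_pos())[:2]-141.5*dy; print("H model",H)
for z in (176,179,182): print(z,t.proj(np.r_[H,z]),t.onz((419.0,223.3),z), s.proj(np.r_[H,z]), s.proj(np.r_[H,z-80]))
```

```text
[[100 102 100 107 111 126 137 142 143 143 143 141 139 139]
 [101 103 106 127 139 139 139 143 145 144 143 139 141 141]
 [102 105 105 140 166 157 143 142 141 142 140 142 140 141]
 [107 100  84 116 153 161 154 150 145 142 141 138 140 140]
 [120 117  96 124 159 165 166 169 164 147 139 138 140 140]
 [137 129 111 141 152 128 111 127 161 164 144 137 139 140]
 [135 115 112 148 148 115  89  90 145 165 145 138 137 137]
 [133 101 107 148 144 123 110  91 143 164 150 142 139 137]
 [146  89  88 145 172 159 132 118 146 157 145 144 144 139]
 [140  91  80 116 163 181 174 168 159 150 143 145 144 139]
 [ 94  84  88  90 106 122 131 131 135 141 141 140 124  99]
 [ 78  92 120 119 101 110 127 138 139 142 139 121  91  80]
 [102 134 160 149 140 138 142 143 142 142 140 122  87  83]
 [141 161 160 148 145 144 146 145 143 142 144 124  89  84]]
[[142 139 118  84  80  93 119 133 136 133 134 135 136 134 134 130]
 [140 140 120  83  82  94 116 130 132 132 134 134 134 133 131 123]
 [139 138 121  87  81  95 117 132 136 135 134 136 134 128 113 103]
 [142 141 119  85  86 116 143 160 165 160 159 154 145 137 118 109]
 [143
[... 514 characters left out ...]
107 102 101 101]
 [112 110 111 111 108 108 102  96 102 100  96  96  98 102 105 108]
 [175 181 186 174 167 166 142 125 145 130 102 103 107 111 111 113]]
disc [ 439.86486924 -292.73656086  125.        ] pin [ 439.4392553  -291.70806082  135.        ]
H model [ 435.78294978 -232.13419807]
176 [[418.97128025 222.94806322]] [ 434.95550673 -232.23280117  176.        ] [[325.14455791 245.92960161]] [[325.12292058 262.72807149]]
179 [[419.23756538 222.75537434]] [ 434.45160712 -231.63012101  179.        ] [[325.14541469 245.26442922]] [[325.12369204 262.12914028]]
182 [[419.5052686  222.56165931]] [ 433.9477075  -231.02744085  182.        ] [[325.14627494 244.59656222]] [[325.12446646 261.52790713]]
```

Run:
```python
from h import *
g=np.array([564.1,-223.2])
f0=sensors.read_ft_force()
print(r.movel([g[0],g[1],190],feed=40,force_limit=8)); r.hold(.5)
print(sensors.read_tcp_pos(),f0,sensors.read_ft_force(),sensors.read_time())
c=[Cam("top") for _ in range(4)]; c[0].img=np.mean([k.img.astype(float) for k in c],0).astype(np.uint8)
save("m2",c[0]); save("m3",c[0],(400,185,470,245),10); s=Cam("side"); save("m1",s,(290,220,390,310),6)
```

```text
False
[ 564.1124091 -223.1650334  190.0138929] [-0.27267825 -0.71579089 -4.70900284] [ 0.46353799 -0.37140298 -4.57212111] 73.625
```

View pics/m3.png

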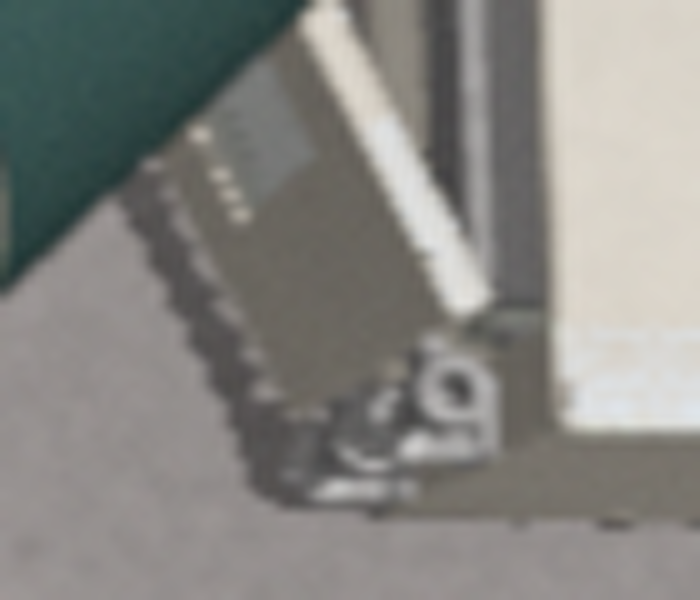

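View pics/m1.png

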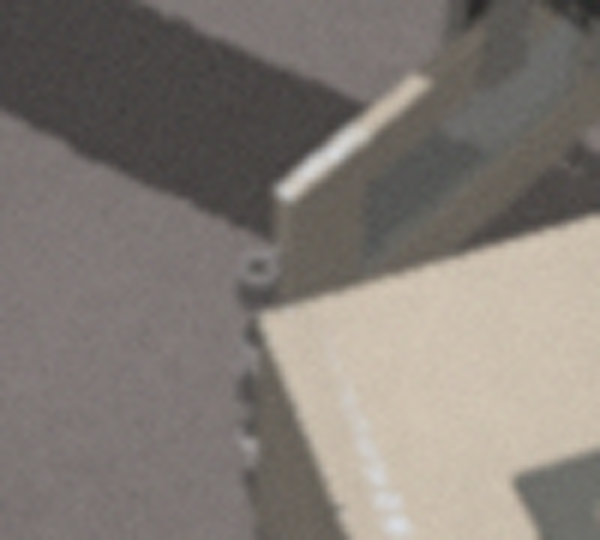

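Run:
```python
from h import *
t=Cam("top")
for z in (176,179,182): print(z,t.proj([439.65,-292.2,z]),t.onz((445.05,223.55),z))
print(r.movel([564.1,-223.2,178],feed=30,force_limit=5), sensors.read_tcp_pos(),sensors.read_ft_force())
b=r.movel([564.1,-223.2,150],feed=15,force_limit=5); print(b, sensors.read_tcp_pos(),sensors.read_ft_force(),sensors.read_moment(),sensors.read_time())
```

```text
176 [[444.70972674 223.41100425]] [ 439.38650083 -293.00201123  176.        ]
179 [[445.04453544 223.21944694]] [ 438.87049963 -292.23336283  179.        ]
182 [[445.38112807 223.02686897]] [ 438.35449842 -291.46471444  182.        ]
False [ 564.04116148 -223.25452818  177.899855  ] [-0.87431554  0.31233634 -3.37906813]
True [ 564.48626265 -222.90702509  153.82640475] [2.40788782 0.11548619 2.90489258] [-0.12094677 -0.12866323  0.06265737] 75.9
```

Run:
```python
from h import *
c=[Cam("top") for _ in range(3)]; c[0].img=np.mean([k.img.astype(float) for k in c],0).astype(np.uint8)
save("n3",c[0],(400,185,470,245),10); s=Cam("side"); save("n1",s,(290,220,390,310),6)
for z in (147,149): print(c[0].proj([439.65,-292.2,z]))
```

```text
[[441.56244142 225.21169076]]
[[441.77443947 225.09039828]]
```

View pics/n3.png

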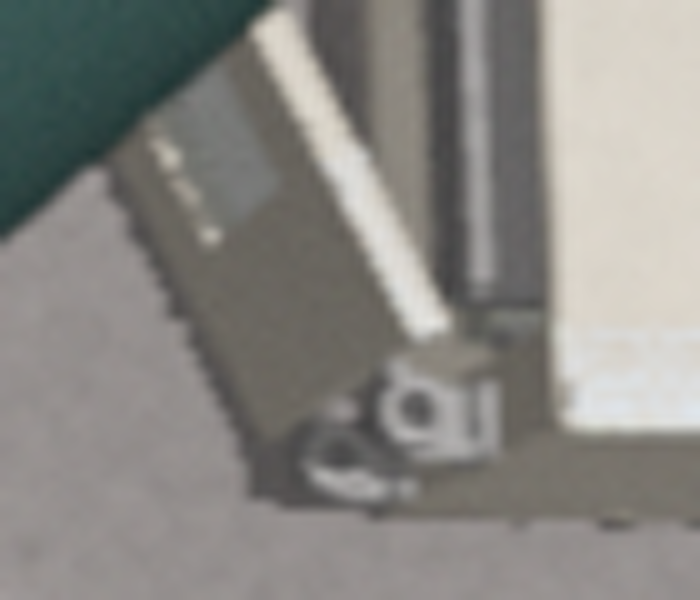

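View pics/n1.png

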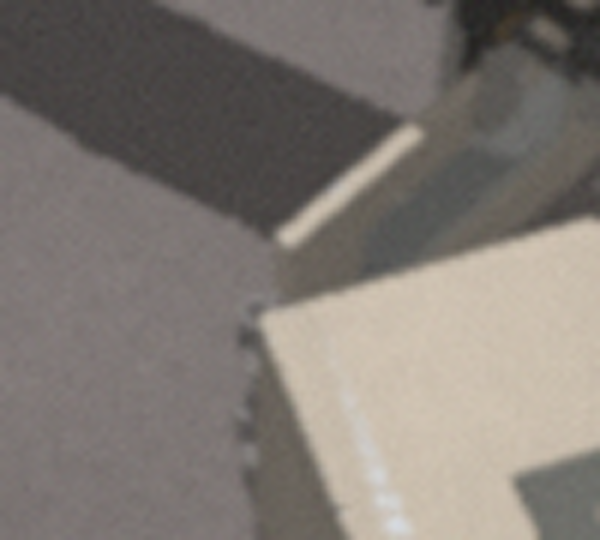

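Run:
```python
from h import *
b=r.movel([564.4,-222.9,150],feed=15,force_limit=8); print(b, sensors.read_tcp_pos(),sensors.read_ft_force())
r.open_jaws(); r.hold(.3); print(sensors.read_ft_force(),sensors.read_gripper_width())
p=sensors.read_tcp_pos()
print(r.movel([p[0],p[1],260],feed=100,force_limit=8),sensors.read_tcp_pos(),sensors.read_time())
c=[Cam("top") for _ in range(3)]; c[0].img=np.mean([k.img.astype(float) for k in c],0).astype(np.uint8)
save("o3",c[0],(370,100,470,245),5); s=Cam("side"); save("o1",s,(290,180,420,310),5)
```

```text
True [ 565.79954015 -222.53901839  151.2081766 ] [0.86160096 0.23288838 5.22685197]
[0.45958688 0.88736236 0.28964103] 1.0001695011126952
False [ 565.6768648  -222.19268915  259.38515368] 79.2333
```

View pics/o3.png

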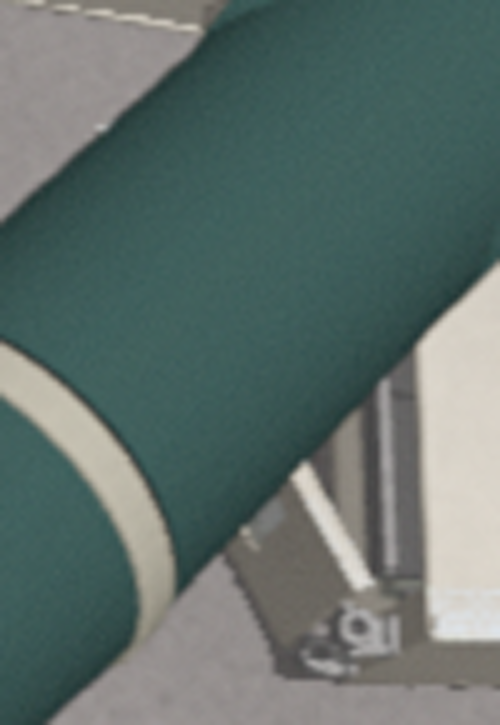

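View pics/o1.png

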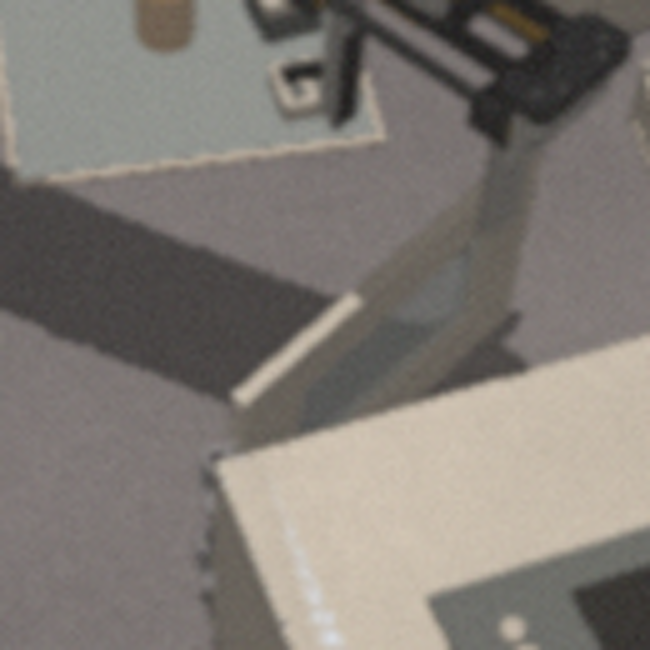

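Run:
```python
from h import *
p=w(-180,60,260); r.movel(list(p),feed=200); r.goto(list(p),bestrot(p,A)); r.grasp()
print(sensors.read_joint_pos().round(2))
r.movel(list(w(-180,60,150)),feed=150)
c=Cam("top"); save("p3",c,(370,100,470,245),5)
print(r.movel(list(w(-60,60,150)),feed=50,force_limit=8),cab(sensors.read_tcp_pos()),sensors.read_ft_force())
print(r.movel(list(w(-40,60,150)),feed=20,force_limit=8),cab(sensors.read_tcp_pos()),sensors.read_ft_force())
print(r.movel(list(w(-30,60,150)),feed=10,force_limit=5),cab(sensors.read_tcp_pos()),sensors.read_ft_force())
r.hold(.5);print(cab(sensors.read_tcp_pos()),sensors.read_ft_force(),sensors.read_time())
c=Cam("top"); save("p4",c,(370,100,470,245),5);save("p5",Cam("side"),(300,180,460,310),5)
```

```text
[-0.35  0.47  0.71  1.54 -0.31  1.25  0.46]
False [-60.19829885  60.03798314] [-0.81534784  0.48818204  0.33077715]
False [-40.12348615  60.02325834] [ 0.23381555 -0.96764992 -0.15454626]
True [-34.24828521  59.88256824] [ 0.18819068 -0.43333614 -0.06442326]
[-34.42060422  59.74268941] [0.26086115 0.36202568 0.84370418] 88.3417
```

View pics/p4.png

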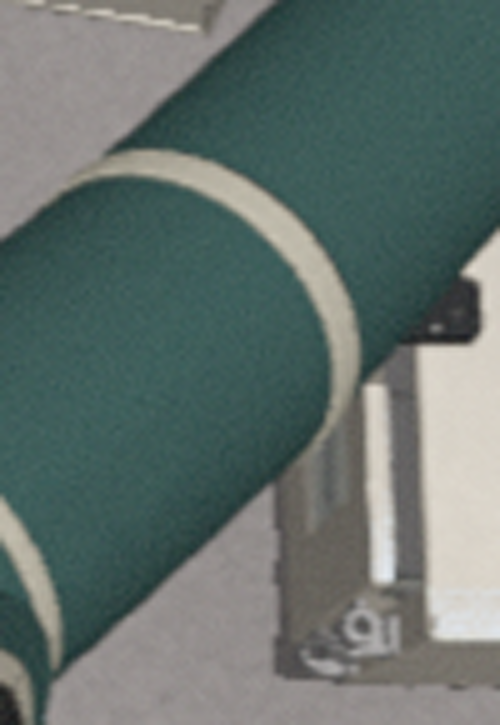

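View pics/p5.png

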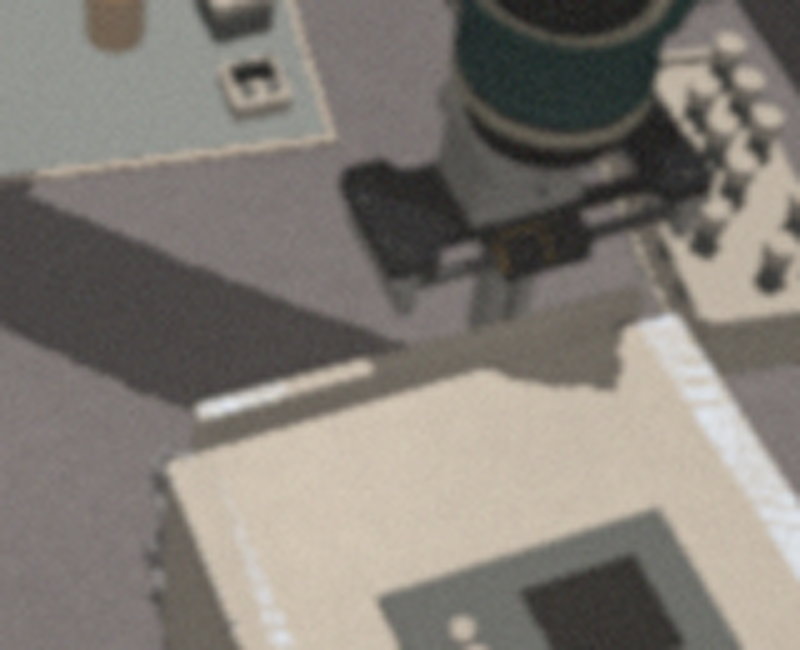

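Run:
```python
from h import *
r.movel(list(w(-80,60,150)),feed=60); r.movel(list(w(-180,60,280)),feed=200)
p=[480,200,330]; r.goto(p,bestrot(p,A)); r.hold(1)
c=[Cam("top") for _ in range(3)]; c[0].img=np.mean([k.img.astype(float) for k in c],0).astype(np.uint8)
save("q3",c[0],(410,100,480,245),5); save("q2",c[0]);save("q5",Cam("side"),(230,120,480,310),3.2); print(sensors.read_time())
```

```text
92.8583
```

View pics/q3.png

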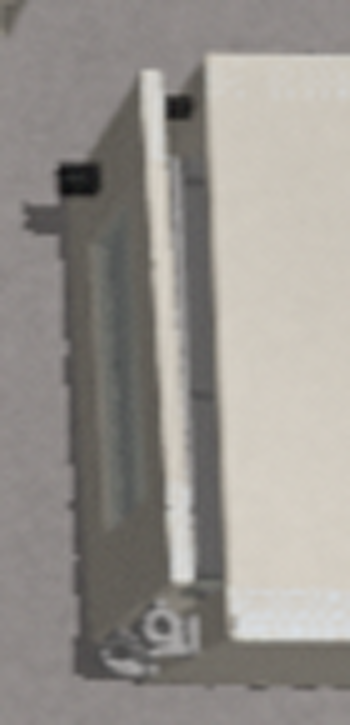

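View pics/q5.png

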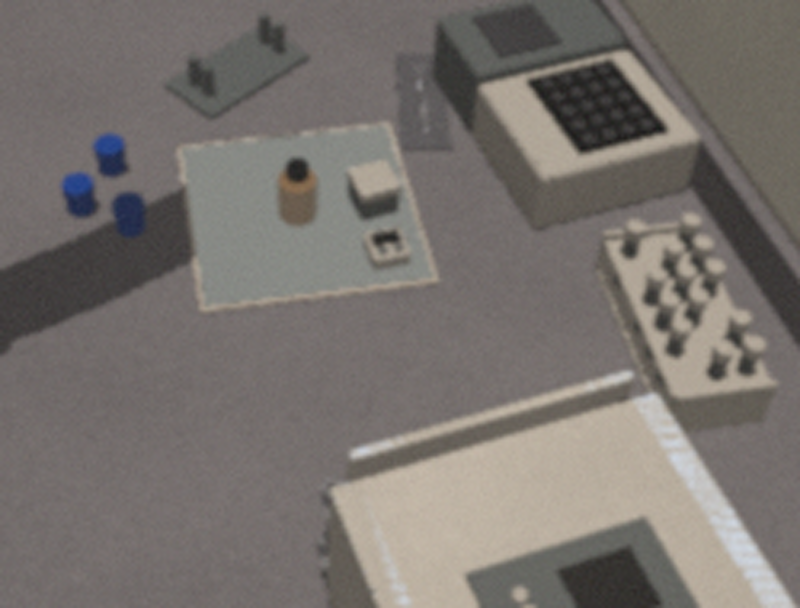

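View pics/q2.png

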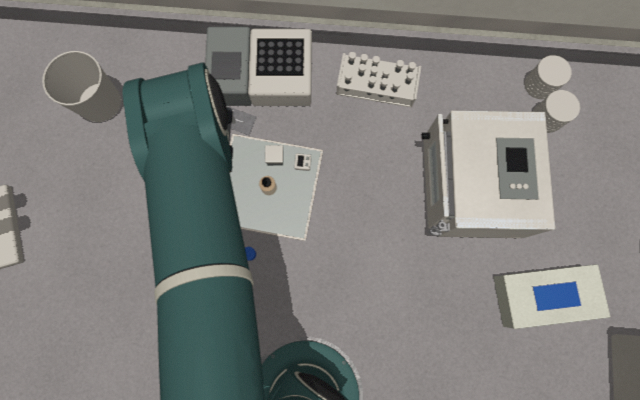

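Run:
```python
from h import *
t=Cam("top")
for uv in ((151,72),(183,582)):
    u=((uv[0]+.5)/5-.5+410,(uv[1]+.5)/5-.5+100); print(cab(t.onz(u,187)).round(1))
print(cab(t.onz((441.55,225.55),147)).round(1))
g=cv2.cvtColor(cv2.imread("pics/q2.png"),cv2.COLOR_BGR2GRAY)
pts=[]
for row in range(118,214,4):
    x=g[row,432:455].astype(float); xs=np.arange(432,455); m=(x>165)&(xs<447+ (row-118)*.03); 
    if m.any(): pts.append((xs[m].mean(),row,m.sum()))
C=np.array([cab(t.onz((p[0],p[1]),187)) for p in pts]); print(np.round(pts,1).tolist()); print(C.round(1).tolist())
k=np.polyfit(C[:,1],C[:,0],1); print(k,np.degrees(k[0]))
```

```text
[-27.5 133.5]
[ -21.9 -118.4]
[ -23.2 -134.9]
[[440.0, 118.0, 5.0], [440.5, 122.0, 4.0], [440.5, 126.0, 4.0], [440.5, 130.0, 4.0], [441.0, 134.0, 5.0], [441.5, 138.0, 4.0], [441.5, 142.0, 4.0], [441.5, 146.0, 4.0], [442.0, 150.0, 5.0], [442.5, 154.0, 4.0], [442.5, 158.0, 4.0], [443.0, 162.0, 5.0], [443.0, 166.0, 5.0], [443.5, 170.0, 4.0], [443.5, 174.0, 4.0], [444.0, 178.0, 5.0], [444.0, 182.0, 5.0], [444.5, 186.0, 4.0], [444.5, 190.0, 4.0], [445.0, 194.0, 5.0], [445.0, 198.0, 5.0], [445.5, 202.0, 4.0], [445.5, 206.0, 4.0], [446.0, 210.0, 5.0]]
[[-27.4, 123.1], [-26.6, 112.9], [-27.0, 102.6], [-27.4, 92.4], [-26.5, 82.2], [-25.7, 72.1], [-26.1, 62.0], [-26.5, 51.9], [-25.6, 41.9], [-24.8, 31.9], [-25.2, 21.9], [-24.4, 12.0], [-24.7, 2.1], [-23.9, -7.7], [-24.3, -17.5], [-23.5, -27.3], [-23.9, -37.0], [-23.1, -46.7], [-23.4, -56.4], [-22.6, -66.0], [-23.0, -75.6], [-22.2, -85.2], [-22.6, -94.7], [-21.8, -104.2]]
[-2.38855705e-02 -2.44906230e+01] -1.3685423833471986
```

Run:
```python
from h import *
p=w(-120,100,280); r.goto(list(p),bestrot(p,A)); r.movel(list(w(-75,100,160)),feed=120)
print(r.movel(list(w(-45,100,160)),feed=25,force_limit=8),sensors.read_ft_force())
print(r.movel(list(w(-31,100,160)),feed=5,force_limit=6),cab(sensors.read_tcp_pos()),sensors.read_ft_force())
for i in range(4): r.hold(.3); print(cab(sensors.read_tcp_pos()).round(2),sensors.read_ft_force().round(2))
x=cab(sensors.read_tcp_pos())[0]
r.movel(list(w(x-6,100,160)),feed=5); r.movel(list(w(-90,100,160)),feed=60); r.movel(list(w(-150,60,280)),feed=200)
p=[480,200,330]; r.goto(p,bestrot(p,A)); r.hold(.5)
t=Cam("top"); cv2.imwrite("pics/s2.png",t.img); save("s3",t,(410,100,480,245),5)
g=cv2.cvtColor(t.img,cv2.COLOR_BGR2GRAY)
pts=[]
for row in range(118,214,4):
    x=g[row,432:449].astype(float); xs=np.arange(432,449); m=(x>165)
    if m.any(): pts.append((xs[m].mean(),row,m.sum()))
C=np.array([cab(t.onz((p[0],p[1]),187)) for p in pts]); print(np.round(pts,1)[::4].tolist()); print(C.round(1)[::4].tolist())
k=np.polyfit(C[:,1],C[:,0],1); print(k,np.degrees(k[0]),sensors.read_time())
```

```text
False [-0.31869299  0.04725538  0.13427706]
True [-34.09205557  99.89774228] [-0.29124177  0.32944549 -0.35181422]
[-34.26  99.77] [ 0.7   0.21 -0.18]
[-34.26  99.77] [-0.1   0.64  0.07]
[-34.25  99.81] [-0.06  0.31  0.01]
[-34.21  99.77] [-0.18  0.97 -0.39]
[[441.0, 118.0, 5.0], [441.5, 134.0, 4.0], [442.5, 150.0, 4.0], [443.5, 166.0, 4.0], [444.5, 182.0, 4.0], [445.0, 198.0, 5.0]]
[[-25.0, 123.2], [-25.3, 82.2], [-24.4, 41.9], [-23.6, 2.2], [-22.7, -37.0], [-23.0, -75.6]]
[-1.68953216e-02 -2.36975149e+01] -0.9680306226771945 105.4667
```

View pics/s3.png

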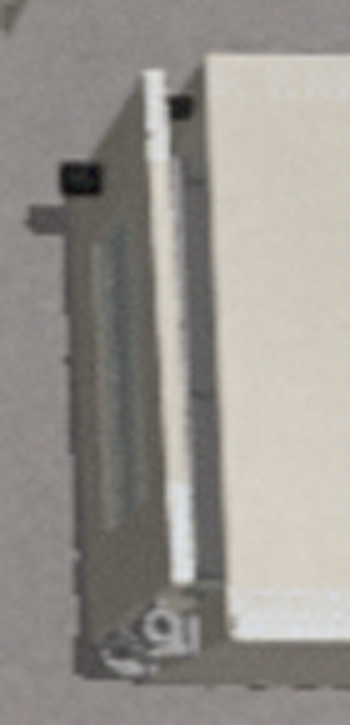

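```bash
cat >> h.py <<'E'
def door():
    I=[Cam("top") for _ in range(3)]; t=I[0]; g=cv2.cvtColor(np.mean([k.img.astype(float) for k in I],0).astype(np.uint8),cv2.COLOR_BGR2GRAY).astype(float)
    C=[]
    for row in range(116,215):
        seg=g[row,434:450]; xs=np.arange(434,450); wgt=np.clip(seg-125,0,None); 
        pk=np.argmax(seg); mm=np.abs(xs-xs[pk])<=5; 
        wgt=wgt*mm
        if seg.max()>165: C.append(cab(t.onz(((xs*wgt).sum()/wgt.sum(),row),187)))
    C=np.array(C); k=np.polyfit(C[:,1],C[:,0],1); res=np.abs(C[:,0]-np.polyval(k,C[:,1])); C=C[res<1.5]; k=np.polyfit(C[:,1],C[:,0],1)
    return len(C),np.degrees(-k[0]).round(2),np.polyval(k,127).round(1),np.polyval(k,-134).round(1)
E
python3 - <<'E'
from h import *
print(door()); r.hold(2); print(door(),sensors.read_time())
E
```

```text
(99, np.float64(0.93), np.float64(-25.5), np.float64(-21.3))
(99, np.float64(0.92), np.float64(-25.5), np.float64(-21.3)) 107.7667
```

```bash
python3 - <<'E'
from h import *
p=w(-120,118,280); r.goto(list(p),bestrot(p,A)); r.movel(list(w(-75,118,162)),feed=120)
r.movel(list(w(-42,118,162)),feed=40); r.hold(.3)
print(r.movel(list(w(-31,118,162)),feed=4,force_limit=3),cab(sensors.read_tcp_pos()),sensors.read_ft_force())
x=cab(sensors.read_tcp_pos())[0]
r.hold(1.0); print(cab(sensors.read_tcp_pos()),sensors.read_ft_force())
save("u0",Cam("top"),(410,100,480,245),5)
r.movel(list(w(x-2,118,162)),feed=1); save("u1",Cam("top"),(410,100,480,245),5)
r.movel(list(w(x-8,118,162)),feed=6); r.movel(list(w(-90,118,162)),feed=60); r.movel(list(w(-150,60,280)),feed=200)
p=[480,200,330]; r.goto(p,bestrot(p,A)); r.hold(.5)
print(door(),sensors.read_time())
E
cd pics; python3 -c "
import cv2,numpy as np
cv2.imwrite('u.png',cv2.resize(np.hstack([cv2.imread('u0.png'),cv2.imread('u1.png')]),None,fx=.8,fy=.8))"
```

```text
True [-34.08328907 117.87984978] [ 0.14504687  0.26381148 -0.21200769]
[-34.17007783 117.81897894] [-0.13919201  0.08183163 -0.61031559]
(99, np.float64(0.85), np.float64(-25.2), np.float64(-21.3)) 120.725
```

View pics/u.png

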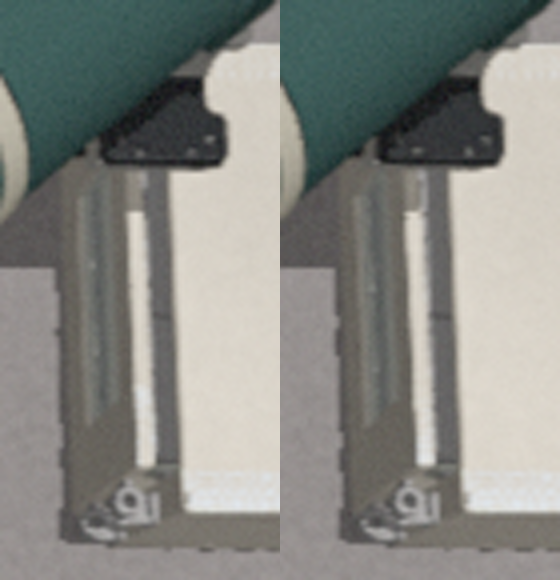

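Run:
```python
from h import *
t=Cam("top"); save("u2",t,(410,100,480,245),5)
for n in ("u0","u1","u2","s3","q3"):
    g=cv2.cvtColor(cv2.resize(cv2.imread(f"pics/{n}.png"),(70,145),interpolation=cv2.INTER_AREA),cv2.COLOR_BGR2GRAY).astype(float)
    C=[]
    for row in range(155,214):
        seg=g[row-100,24:40]; xs=np.arange(434,450); pk=np.argmax(seg); wg=np.clip(seg-125,0,None)*(np.abs(xs-xs[pk])<=5)
        C.append(cab(t.onz(((xs*wg).sum()/wg.sum(),row),187)))
    C=np.array(C); k=np.polyfit(C[:,1],C[:,0],1); print(n,np.degrees(-k[0]).round(2),np.polyval(k,[20,-100]).round(1))
```

```text
u0 0.18 [-22.1 -21.7]
u1 0.53 [-23.  -21.9]
u2 0.64 [-23.4 -22. ]
s3 0.77 [-23.5 -21.9]
q3 1.03 [-24.3 -22.2]
```

Run:
```python
from h import *
a=cv2.imread("pics/a_top.png"); b=cv2.imread("pics/a_side.png"); t=Cam("top"); s=Cam("side")
for n,i0,i1,bx in (("top",a,t.img,(250,140,320,200)),("side",b,s.img,(312,165,362,207))):
    d=np.abs(i0.astype(int)-i1.astype(int)).max(2)[bx[1]:bx[3],bx[0]:bx[2]]; print(n,d.mean(),(d>45).sum())
save("v1",s,(280,130,480,280),4)
print(door(),sensors.read_tcp_pos(),sensors.read_joint_vel().round(3),sensors.read_time())
workorder.close_job()
```

```text
top 15.344761904761905 9
side 6.158095238095238 37
(99, np.float64(0.83), np.float64(-25.1), np.float64(-21.4)) [479.98931412 200.02875225 330.00839784] [ 0.001  0.    -0.     0.001 -0.     0.    -0.   ] 121.025
the job is handed in; nothing more can be done
```

View pics/v1.png

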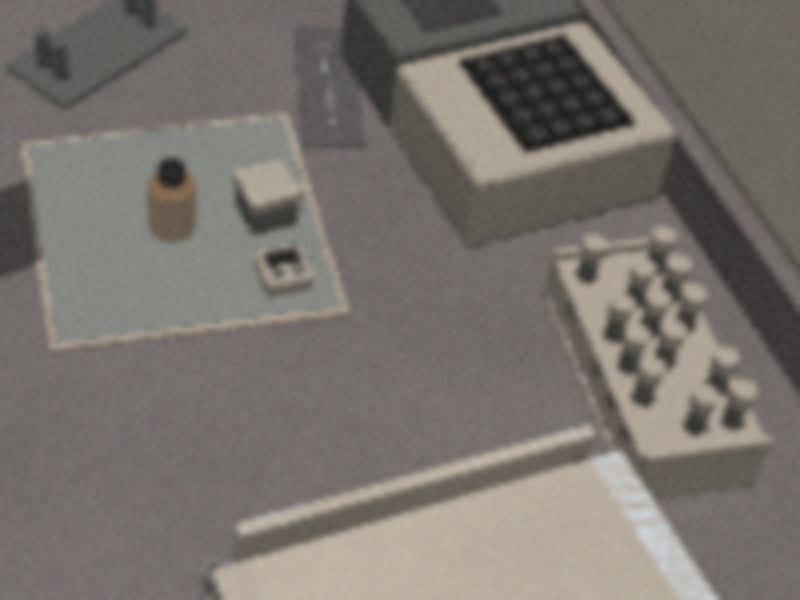

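I loaded both dishes flat in the wide bay and both jars upright in the narrow bay, and pushed the shelf home. I then lowered the door's two knuckles onto the hinge pins and pushed the door shut. The job was handed in at about 121 s.

**Last checks**
- **Shelf and load:** I pushed the shelf until it met a hard stop. The finger position there put its front about 8 mm ahead of the cabinet, as expected; the camera cast read 5.5–7 mm. The dishes and jars were last seen standing correctly just before that push, because the closed shelf hides them.
- **Hinges:** The upper knuckle's ring appears centred on its pin at the seated height. The lower knuckle showed only partly, but its position fits.
- **Door:** Pressed against the stops, it read about 0.2° open in the camera. After release it settled back, reading 0.6–0.8° in the last images. That leaves the free edge an estimated 2–3 mm short of the stops. The first push left it at about 1.4°, so I pushed it shut twice more.
- **Bystanders:** The bottle, tip box and timer show no movement between the first and last images.

The two cameras disagreed by about 3.5 mm in y, within the stated calibration error.

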